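# Stack the deck spacers on the orbital shaker's post

### The job

Thread the three spacer rings onto the upright post of the orbital shaker in order of size, lying flat on one another: the large silver one at the bottom, then the medium orange one, then the small blue one on top. With all three on, press the stack down by the small spacer until the stiff carrier under it is fully home on its stop, hold a firm push of well over 12 N (about 1.5 to 2 kg) there for half a second, and let go. Never load the shaker or its post with more than 25 N, and leave the tube rack, bottle and petri dish where they are.

Things in the scene. Friction and masses are not known exactly. Their poses are not given: they have to be found in the camera images.
- shaker: Fixed orbital shaker, white housing with a grey square platform 230 x 210 mm whose top is 100 mm above the bench. Origin: centre of its underside on the bench; z up. The post stands upright at the centre of the platform. It does not move when touched.
- post_tip (a point): Top of the steel post, on its axis. The post is rigid, 16 mm in diameter, and stands 84 mm above the platform top; its last 6 mm taper to 11 mm diameter at the tip.
- carrier_top (a point): Centre of the yellow top plate's upper face, on which the spacers lie. The plate, 68 mm across, is sprung (up to 5 mm of give) on a black carrier that grips the post with about 8 N of friction, slides along it and stays where left, also under the spacers' weight. Carrier home and unloaded, the face is 17 to 24 mm above the platform (the stop differs every time); at the start 9 to 18 mm higher.
- carrier (a joint): Height of the black carrier above its stop (m): 0 = fully home on the brass stop nut (a hard stop), larger = higher up the post. Pushed, it slides at about 8 N of load on it; once on the stop the load rises further as the sprung plate gives. Noisy like all readings.
- spacer_large: Loose silver aluminium ring, 62 mm outside diameter, 18.6 mm bore, 16 mm thick, about 0.12 kg, lying flat on the mat. Origin: centre of its underside; z is its axis.
- spacer_medium: Loose orange ring, 52 mm outside diameter, 18.6 mm bore, 12 mm thick, about 0.06 kg, lying flat on the mat. Origin: centre of its underside; z is its axis.
- spacer_small: Loose blue ring, 42 mm outside diameter, 18.6 mm bore, 9 mm thick, about 0.03 kg, lying flat on the mat. Origin: centre of its underside; z is its axis.
- mat: Fixed pale green bench mat, 230 x 230 x 3 mm, on which the spacers start at three places about 115 mm apart. Origin: centre of its underside on the bench; its upper face is 3 mm above the bench.
- petri_dish: Bystander: closed pinkish petri dish, 92 mm diameter, 16 mm high, loose on the bench beyond the mat. Origin: centre of its underside.
- bottle: Bystander: white bottle with blue cap, 60 mm diameter, 140 mm high, loose on the bench to the right. Origin: centre of its underside.
- tube_rack: Bystander: white rack, 180 x 75 mm, 108 mm high to the tops of its blue and white capped tubes, loose on the bench to the left of the shaker. Origin: centre of its underside.
There are look-alikes about, which are no part of the job. Of the things like the spacer_medium, leave any that is green; of the rest the smaller one is meant.

How it is judged:
By the outcome, as a careful person would: the job done as asked, in the order asked, and still so for the second after the job is handed in, with the robot touching nothing.
It also fails if it takes over 72 s, if anything falls off the work surface, if the arm or the gripper's body presses on something with over 40 N, if the wrist force passes 120 N, or if a joint passes its speed limit or range.

### The arm

A 6-joint arm with a two-finger parallel gripper is mounted at the origin on the work surface. World frame = base frame: x ahead of the robot, y to its left, z up, the work surface at z = 0. Lengths are in m, angles in rad, forces in N, time in s.
With the tool pointing down it reaches from about 0.35 to 0.975 m from the base axis. Payload 4.9 kg.
Tool frame: the origin (TCP) lies at the very end of the fingers, on their centre line; the grasp point (between the pads) lies 19 mm behind it (ctrl.grasp_offset is the distance from the TCP to the grasp point, in m); z points along the fingers, y is the line along which they close (so a half turn about z gives the same grasp; the last joint's range is limited). The gripper opens to 85 mm and grips with 20 to 120 N. Pads are 22 mm wide; open, the fingers measure 114 mm over their backs; the gripper's body (76 mm by 85 mm) begins 54 mm behind the grasp point. The pads swing forward as they close: fully open they stand 13 mm farther back than shut.
Start: joints at [1.163, 0.053, 1.613, -0, 1.476, -0.119], TCP at [0.178, 0.599, 0.231] pointing down, gripper open.
Joint ranges: [-3.01, 3.01], [-1.01, 2.22], [0.06, 2.58], [-1.02, 4.17], [0.09, 2.62], [-3.14, 3.14]. Speed limits (rad/s): [2.57, 2.57, 3.14, 3.14, 3.14, 3.14].

### API

Orientations are given as a rotation vector (axis times angle).
In Python, from station import ctrl, optics gives the robot as it stands.
- The arm moves only by the shell command python3 -m handwheel 'ROWS' [OPENING] [FORCE]. ROWS is JSON, a list of rows, each an object of numbers: "tx", "ty", "tz": the shift along the tool's x, y, z in mm; "roll": the turn about the tool's z in rad. A call has 1 to 12 rows; each row shifts and turns the commanded pose from where the row before left it, along the tool's axes as they then stand; what a row does not reach is not made up. A row lasts 1/12 s, in which the tool goes at most 41.7 mm and 7.16 degrees, less where a joint would pass 70% of its speed; a pose out of reach is approached as far as the arm can. A call with a gripper value outside its range is refused whole. OPENING is the finger opening in mm, from 0 to 85.4, set as the call begins (- or left out, the last holds). The fingers move at their own pace and stop on an object; FORCE is the grip in N (left out, the last holds). Time passes only in rows, so rows that do not move let the fingers close. It gives the time, the measured TCP pose, the force, the opening and the grip force at its end, in the units of the state.
- ctrl.get_obs(): the state, without advancing time (a new reading comes with each control period).
- optics.get_image(name): name is "scene" or "top" or "wrist"; returns (picture, depth): 480x640x3 uint8, red, green, blue; 480x640 float32, m along the optical axis (not along the pixel's ray), 0 where there is no reading.
- optics.camera_params(name): a dict with "mtx" (3x3 intrinsics, pixels), "extrinsics" (4x4, takes a point from camera to world coordinates); the wrist camera has in their place "tool_from_camera" (4x4, takes a point from camera to tool coordinates, whose origin is the TCP and whose axes are the flange's). Camera axes: x right, y down, z forward; pixel columns grow to the right and rows downward; lengths in m; the calibration is good to about 2 mm. The wrist camera is an equidistant fisheye: a pixel r from the principal point sees the ray r / f radians off the axis. A picture is of the moment at which its call begins: read the wrist's pose just before it. camera_params takes no time and is no camera call.
- ctrl.finish_job(): hands the job in; it is judged then, once.
The state is a dict: "t": time; "q": joint angles; "dq": joint speeds; "effort": joint torques, N m; "tool_pos": TCP position; "tool_rot": TCP orientation; "contact_force": force on the tool from outside, world axes, zero at the start; "wrist_torque": the same for the moment, N m; "opening": finger opening in m; "grip_force": force on a finger pad.
Only numpy, scipy, OpenCV 4.12 (cv2) and the standard library are available. Lean on these libraries where they do the work, as an engineer would, in place of code of your own. Each camera call takes 0.05 s, during which the arm holds its last target. There are 200 camera calls.

## Working session

There is one attempt and no reset: what is moved stays moved. The work goes in short steps, Python scripts to look and compute and a shell command to move; the robot and the scene stay as the last step left them, time stands still between calls to the robot, and variables do not carry over. Pictures are saved under pics/ and viewed, at most 10 in all, crops included, and the job is handed in when it is done.

```bash
ls; mkdir -p pics; python3 - <<'E'
from station import ctrl, optics
import cv2, numpy as np
print(ctrl.get_obs(), ctrl.grasp_offset)
for n in ("scene","top","wrist"):
    p=optics.camera_params(n); print(n,{k:np.round(v,4).tolist() if not isinstance(v,str) else v for k,v in p.items()})
ims=[]
for n in ("scene","top"):
    im,d=optics.get_image(n); np.savez(f"pics/{n}0.npz",im=im,d=d)
    cv2.imwrite(f"pics/{n}0.png",im[:,:,::-1])
E
```

```text
pics
{'t': 0.0, 'q': array([ 1.16297913e+00,  5.33547756e-02,  1.61431730e+00,  4.65272085e-07,
        1.47598060e+00, -1.18976717e-01]), 'dq': array([-0.00067907, -0.00169007,  0.00055185,  0.00059903,  0.00115693,
       -0.00091018]), 'effort': array([ 3.51657563e-04, -3.93688345e+01, -3.70174491e+01, -1.73623703e-04,
        7.08846506e-03,  1.21199434e-05]), 'tool_pos': array([0.17776039, 0.59853325, 0.23005038]), 'tool_rot': array([-0.45205661, -3.10835438,  0.00312356]), 'contact_force': array([-0.55422622,  0.10044759,  1.13734903]), 'wrist_torque': array([-0.00201802, -0.03466635, -0.05100309]), 'grip_force': 0.0, 'opening': 0.08558259049673674} 0.0187
scene {'mtx': [[441.8118, 0.0, 314.3803], [0.0, 441.8118, 240.3476], [0.0, 0.0, 1.0]], 'extrinsics': [[-0.0874, 0.754, -0.6511, 1.2927], [0.9962, 0.0662, -0.057, 0.0278], [0.0001, -0.6536, -0.7569, 0.9398], [0.0, 0.0, 0.0, 1.0]]}
top {'mtx': [[530.8709, 0.0, 315.0208], [0.0, 530.8709, 249.1339], [0.0, 0.0, 1.0]], 'extrinsics': [[-0.012, -0.9944, 0.1046, 0.5002], [-0.9999, 0.0122, 0.0007, -0.0116], [-0.002, -0.1046, -0.9945, 1.3616], [0.0, 0.0, 0.0, 1.0]]}
wrist {'mtx': [[371.6483, 0.0, 316.6977], [0.0, 371.6483, 236.773], [0.0, 0.0, 1.0]], 'tool_from_camera': [[0.0, -0.9632, -0.2689, 0.0677], [1.0, -0.0002, 0.0007, -0.0012], [-0.0008, -0.2689, 0.9632, -0.1415], [0.0, 0.0, 0.0, 1.0]]}
```

View pics/scene0.png

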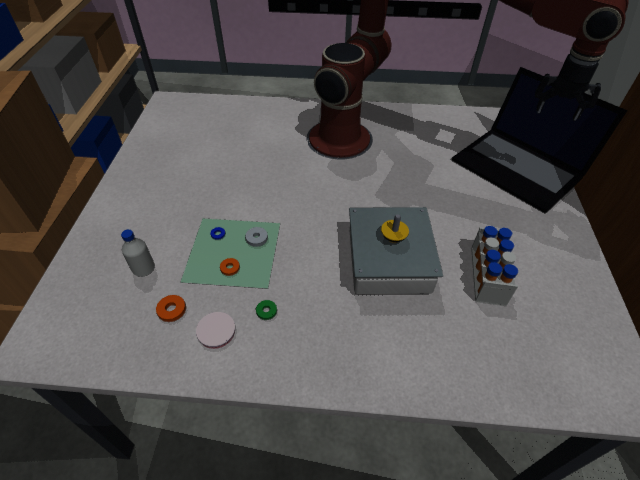

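View pics/top0.png

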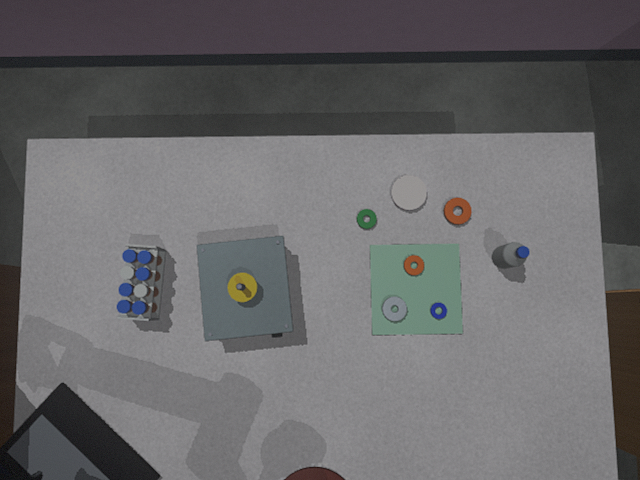

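The scene view shows blue (218,233), silver (257,237) and orange (230,267) rings on the mat, with the post near (397,222). The top view shows silver (395,308), orange (414,265), blue (438,311) and the post near (240,287). The large orange ring at (457,211) and the green one at (367,219) are look-alikes.

```bash
cat > h.py <<'E'
from station import ctrl, optics
import cv2, numpy as np
from scipy.spatial.transform import Rotation as R
def cast(n,uv,z,T=None):
    p=optics.camera_params(n); K=p["mtx"]; x=(uv[0]-K[0,2])/K[0,0]; y=(uv[1]-K[1,2])/K[1,1]
    if n=="wrist":
        r=np.hypot(x,y); d=np.array([np.sin(r)*x/r,np.sin(r)*y/r,np.cos(r)]) if r>1e-9 else np.array([0,0,1.]); E=T@p["tool_from_camera"]
    else: d=np.array([x,y,1.]); E=p["extrinsics"]
    d=E[:3,:3]@d; o=E[:3,3]; return o+d*(z-o[2])/d[2]
def project(n,X,T=None):
    p=optics.camera_params(n); K=p["mtx"]; E=T@p["tool_from_camera"] if n=="wrist" else p["extrinsics"]
    c=E[:3,:3].T@(np.asarray(X)-E[:3,3])
    if n=="wrist":
        r=np.hypot(c[0],c[1]); a=np.arctan2(r,c[2]); x,y=c[0]/r*a,c[1]/r*a
    else: x,y=c[:2]/c[2]
    return np.array([K[0,0]*x+K[0,2],K[1,1]*y+K[1,2]])
def tool():
    o=ctrl.get_obs(); T=np.eye(4); T[:3,:3]=R.from_rotvec(o["tool_rot"]).as_matrix(); T[:3,3]=o["tool_pos"]; return T,o
def rel(p,T):  # world target for the TCP -> shift in tool mm
    return np.round(1000*T[:3,:3].T@(np.asarray(p)-T[:3,3]),1)
def mask(im,col):
    h=cv2.cvtColor(im,cv2.COLOR_RGB2HSV); H,S,V=cv2.split(h)
    m={"orange":(H<18)&(S>150)&(V>90),"blue":(H>110)&(H<130)&(S>150)&(V>60),"yellow":(H>18)&(H<35)&(S>140)&(V>70),
       "green":(H>40)&(H<90)&(S>30)}[col]; return m.astype(np.uint8)
def blobs(m,amin=40):
    n,l,s,c=cv2.connectedComponentsWithStats(m); return [(s[i,4],c[i],s[i],l==i) for i in range(1,n) if s[i,4]>=amin]
def circ_world(n,m,z,T=None):  # outer contour -> world plane -> enclosing-circle / ellipse fit
    c=max(cv2.findContours(m.astype(np.uint8),cv2.RETR_EXTERNAL,cv2.CHAIN_APPROX_NONE)[0],key=cv2.contourArea)[:,0]
    w=np.array([cast(n,u,z,T)[:2] for u in c],np.float32); A=np.c_[2*w,np.ones(len(w))]; s=np.linalg.lstsq(A,(w**2).sum(1),rcond=None)[0]
    return s[:2],np.sqrt(s[2]+s[0]**2+s[1]**2)
E
python3 - <<'E'
from h import *
im=np.load("pics/top0.npz")["im"]; d=np.load("pics/top0.npz")["d"]
for col,z in (("orange",.015),("blue",.012),("yellow",.135)):
    for a,c,s,m in blobs(mask(im,col)):
        print(col,a,c.round(1),s[:4],cast("top",c,z).round(4),[np.round(v,4) for v in circ_world("top",m,z)])
# silver: non-green inside mat
g=mask(im,"green"); roi=np.zeros_like(g); roi[285:333,374:418]=1
for a,c,s,m in blobs((1-g)*roi,150): print("silver",a,c.round(1),s[:4],[np.round(v,4) for v in circ_world("top",m,.019)])
print(d[265:312:5,414],d[287,225:262])
im=np.load("pics/scene0.npz")["im"]
cv2.imwrite("pics/c1.png",np.hstack([cv2.resize(im[195:260,360:430,::-1],(420,390),interpolation=cv2.INTER_NEAREST),cv2.resize(np.load("pics/top0.npz")["im"][260:315,210:270,::-1],(375,390),interpolation=cv2.INTER_NEAREST)]))
E
```

```text
orange 466 [457.3 210.5] [444 198  27  26] [ 0.7372 -0.3772  0.015 ] [array([ 0.7372, -0.3772]), np.float64(0.0331)]
orange 251 [413.5 264.9] [404 256  20  19] [ 0.5985 -0.2604  0.015 ] [array([ 0.5987, -0.2604]), np.float64(0.0237)]
blue 94 [522.9 251.6] [518 247  11  11] [ 0.6293 -0.5411  0.012 ] [array([ 0.6293, -0.5412]), np.float64(0.0128)]
blue 116 [128.5 255.6] [123 250  12  12] [0.6315 0.4661 0.012 ] [array([0.6316, 0.4659]), np.float64(0.0146)]
blue 121 [143.9 256.5] [138 251  13  12] [0.6285 0.4268 0.012 ] [array([0.6285, 0.4269]), np.float64(0.0149)]
blue 126 [141.9 273.3] [136 268  13  12] [0.5858 0.4308 0.012 ] [array([0.5858, 0.4308]), np.float64(0.015)]
blue 126 [125.1 289.2] [119 283  13  13] [0.5457 0.4727 0.012 ] [array([0.5459, 0.4727]), np.float64(0.015)]
blue 129 [123.1 306.1] [117 300  13  13] [0.5031 0.4766 0.012 ] [array([0.5031, 0.4766]), np.float64(0.015)]
blue 130 [138.3 307.3] [132 301  13  13] [0.4998 0.4381 0.012 ] [array([0.4998, 0.4381]), np.float64(0.0151)]
blue 140 [438.3 310.2] [431 303  16  16] [ 0.4833 -0.32    0.012 ] [array([ 0.4833, -0.32  ]), np.float64(0.0185)]
yellow 589 [242.1 286.9] [228 273  29  29] [0.5437 0.1585 0.135 ] [array([0.5438, 0.1588]), np.float64(0.0322)]
silver 446 [394.1 308.6] [382 297  25  25] [array([ 0.4889, -0.2074]), np.float64(0.03)]
[1.359666  1.3469656 1.344703  1.35666   1.3563925 1.353249  1.3503009
 1.3513886 1.3487784 1.3456905] [1.2606226 1.2577118 1.2638981 1.2220911 1.2225058 1.2243394 1.220935
 1.2253022 1.2247484 1.2273135 1.2249436 1.2275177 1.1795849 1.1735442
 1.1745961 1.1710951 1.1770658 1.1789107 1.1793909 1.1969495 1.2149125
 1.2271239 1.2267234 1.2250773 1.2255261 1.2260699 1.2256048 1.2241752
 1.2245871 1.2256938 1.2202175 1.2232302 1.2206185 1.2601613 1.2621523
 1.2593541 1.2552803]
```

View pics/c1.png

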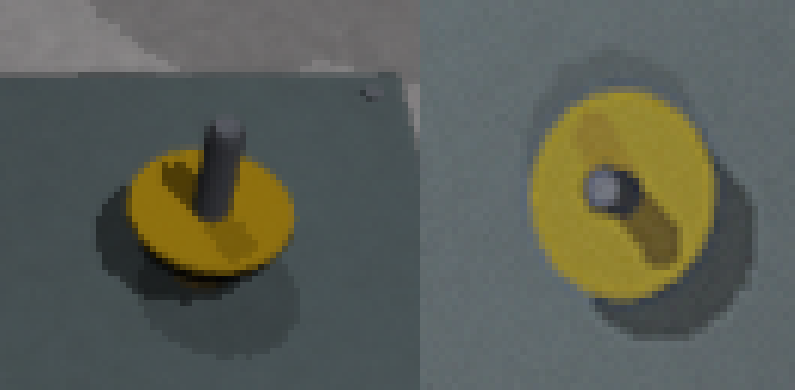

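The enlarged crops show the grey post rising through the yellow plate. In the top crop the tip is just left of the plate centre, as expected from parallax. I'll align the tool with the world axes and go above the post.

```bash
python3 -m handwheel '[{"roll":-0.0963},{"roll":-0.0963},{"roll":-0.0963},{"tx":-26,"ty":-31.4},{"tx":-26,"ty":-31.4},{"tx":-26,"ty":-31.4},{"tx":-26,"ty":-31.4},{"tx":-26,"ty":-31.4},{"tx":-26,"ty":-31.4},{"tx":-26,"ty":-31.4},{"tx":-26,"ty":-31.4},{"tx":-26,"ty":-31.4}]' 85
python3 -m handwheel '[{"tx":-26,"ty":-31.4},{"tx":-26,"ty":-31.4},{"tx":-26,"ty":-31.4},{"tx":-26,"ty":-31.4},{"tx":-26,"ty":-31.4},{},{}]'
python3 - <<'E'
from h import *
T,o=tool(); im,d=optics.get_image("wrist"); np.savez("pics/wpost.npz",im=im,d=d,T=T); cv2.imwrite("pics/wpost.png",im[:,:,::-1])
print(o["t"],T.round(4),project("wrist",[.544,.159,.184],T))
for a,c,s,m in blobs(mask(im,"yellow"),300): print(a,c,s, [np.round(v,4) for v in circ_world("wrist",m,.135,T)])
E
```

```text
0.1 [[-9.586e-01  2.848e-01 -7.000e-04  1.778e-01]
 [ 2.848e-01  9.586e-01 -1.700e-03  5.986e-01]
 [ 2.000e-04 -1.800e-03 -1.000e+00  2.302e-01]
 [ 0.000e+00  0.000e+00  0.000e+00  1.000e+00]] [100.29594653 561.03499982]$[0]: bad value
$[0]: bad value
```

View pics/wpost.png

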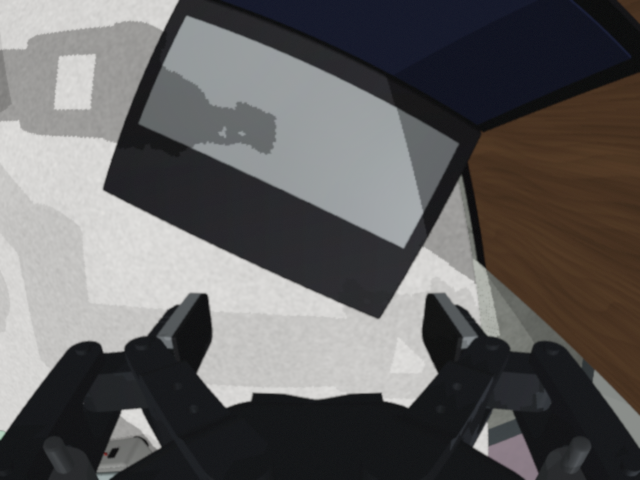

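The picture is taken from the start pose. The laptop is below, and the open fingertips are near (205,300) and (430,300). The move was refused because the rows need all four fields.

```bash
python3 -m handwheel '[{"tx":0,"ty":0,"tz":0,"roll":-0.0963},{"tx":0,"ty":0,"tz":0,"roll":-0.0963},{"tx":0,"ty":0,"tz":0,"roll":-0.0963},{"tx":-26,"ty":-31.4,"tz":0,"roll":0},{"tx":-26,"ty":-31.4,"tz":0,"roll":0},{"tx":-26,"ty":-31.4,"tz":0,"roll":0},{"tx":-26,"ty":-31.4,"tz":0,"roll":0},{"tx":-26,"ty":-31.4,"tz":0,"roll":0},{"tx":-26,"ty":-31.4,"tz":0,"roll":0},{"tx":-26,"ty":-31.4,"tz":0,"roll":0},{"tx":-26,"ty":-31.4,"tz":0,"roll":0},{"tx":-26,"ty":-31.4,"tz":0,"roll":0}]' 85
python3 -m handwheel '[{"tx":-26,"ty":-31.4,"tz":0,"roll":0},{"tx":-26,"ty":-31.4,"tz":0,"roll":0},{"tx":-26,"ty":-31.4,"tz":0,"roll":0},{"tx":-26,"ty":-31.4,"tz":0,"roll":0},{"tx":-26,"ty":-31.4,"tz":0,"roll":0},{"tx":0,"ty":0,"tz":0,"roll":0},{"tx":0,"ty":0,"tz":0,"roll":0}]'
python3 - <<'E'
from h import *
T,o=tool(); im,d=optics.get_image("wrist"); np.savez("pics/wpost.npz",im=im,d=d,T=T); cv2.imwrite("pics/wpost2.png",im[:,:,::-1])
print(o["t"],T.round(4),project("wrist",[.544,.159,.184],T))
for a,c,s,m in blobs(mask(im,"yellow"),300): print(a,c,s, [np.round(v,4) for v in circ_world("wrist",m,.135,T)])
E
```

```text
t: 1.15
tool_pos: [0.4127, 0.3148, 0.2311]
tool_rot: [-0.0, 3.142, 0.0]
contact_force: [-0.2, -0.5, -0.4]
opening: 0.0853
grip_force: 0.0
t: 1.73
tool_pos: [0.5428, 0.1577, 0.2307]
tool_rot: [-0.006, -3.14, -0.0]
contact_force: [-1.0, -0.4, 0.6]
opening: 0.0853
grip_force: 0.0
1.7333 [[-1.      0.0037 -0.0013  0.5428]
 [ 0.0037  1.      0.      0.1577]
 [ 0.0013  0.     -1.      0.2307]
 [ 0.      0.      0.      1.    ]] [321.26602629 266.66616524]
5779 [318.24433293 237.71206091] [ 271  194   98   95 5779] [array([0.5451, 0.1583]), np.float64(0.0324)]
```

View pics/wpost2.png

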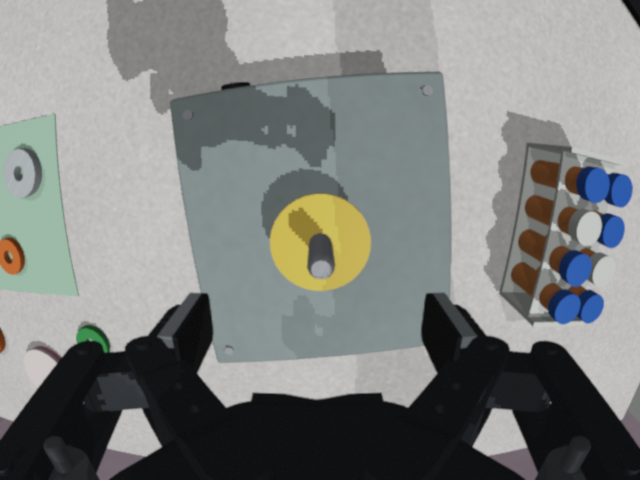

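The post stands inside the yellow plate, with its tip near (321,268) between the fingers. The silver and orange rings are in view at the left.

```bash
python3 - <<'E'
from h import *
f=np.load("pics/wpost.npz"); im,T,d=f["im"],f["T"],f["d"]
c=im[225:290,295:350]; h=cv2.cvtColor(c,cv2.COLOR_RGB2HSV); m=((h[:,:,1]<70)).astype(np.uint8)
for a,cc,s,b in blobs(m,60): print(a,cc+[295,225],s)
print(c[20:60:2,25].sum(1)//3, c[20:60:3,15:38:2].sum(2)//3)
print(np.median(d[200:215,340:360]),np.median(d[330:350,330:390]), np.median(d[262:272,317:324]))
for s in (.12,.126,.132,.138):
  b=max(blobs(mask(im,"yellow"),300),key=lambda b:b[0]); print(s,circ_world("wrist",b[3],s,T))
E
```

```text
963 [320.403946   256.70301142] [ 13   9  26  45 963]
63 [343.9047619  286.96825397] [38 57 17  8 63]
[ 68  68  68  68  68  72  76  93 152 163 163 164 165 166 165 161 149 160
 161 161] [[ 66  67  68  69  70  68  65  64  64  62  62 116]
 [ 66  67  68  69  69  67  66  64  64  62  62  99]
 [ 66  67  68  69  69  68  66  65  64  63  61  85]
 [ 66  67  69  72  72  71  68  67  66  64  62  75]
 [ 66  70  74  76  76  76  75  76  76  72  65  69]
 [ 69  74  81  89 108 126 119 108  94  77  74  71]
 [ 74  91 140 160 163 163 163 165 160 124  87  77]
 [ 86 147 164 163 163 163 165 166 164 159 125  89]
 [ 96 157 163 163 163 165 166 164 162 161 141 102]
 [ 99 149 163 163 165 166 163 162 159 161 136 117]
 [148 131 155 161 162 161 158 161 153 139 131 149]
 [161 159 152 155 156 153 151 152 152 149 151 152]
 [160 161 161 161 161 161 161 161 154 152 152 152]
 [160 161 161 161 161 161 160 158 153 152 152 152]]
0.24260762 0.30820137 0.2010222
0.12 (array([0.54948673, 0.15842388]), np.float64(0.03445610563653595))
0.126 (array([0.54771323, 0.15838087]), np.float64(0.03363665635306018))
0.132 (array([0.54593976, 0.15833793]), np.float64(0.032817186006678475))
0.138 (array([0.54416627, 0.15829489]), np.float64(0.031997712944436006))
```

```bash
python3 - <<'E'
from h import *
f=np.load("pics/wpost.npz"); im,T=f["im"],f["T"]
c=im[255:282,306:337].astype(int); h=cv2.cvtColor(im,cv2.COLOR_RGB2HSV)[255:282,306:337]
for r in range(0,27): print(r+255," ".join("%3d"%v for v in c[r].sum(1)//3), "|", h[r,8:24:5,0],h[r,8:24:5,1])
print(cast("wrist",(321,268.5),.184,T))
E
python3 -m handwheel '[{"tx":5.5,"ty":-36.6,"tz":16.6,"roll":0},{"tx":5.5,"ty":-36.6,"tz":16.6,"roll":0},{"tx":5.5,"ty":-36.6,"tz":16.6,"roll":0},{"tx":5.5,"ty":-36.6,"tz":16.6,"roll":0},{"tx":5.5,"ty":-36.6,"tz":16.6,"roll":0},{"tx":5.5,"ty":-36.6,"tz":16.6,"roll":0},{"tx":5.5,"ty":-36.6,"tz":16.6,"roll":0},{"tx":5.5,"ty":-36.6,"tz":16.6,"roll":0},{"tx":5.5,"ty":-36.6,"tz":16.6,"roll":0},{"tx":5.0,"ty":-36.6,"tz":16.6,"roll":0},{"tx":0,"ty":0,"tz":0,"roll":0},{"tx":0,"ty":0,"tz":0,"roll":0}]'
python3 - <<'E'
from h import *
T,o=tool(); im,d=optics.get_image("wrist"); np.savez("pics/wlarge.npz",im=im,d=d,T=T); cv2.imwrite("pics/wlarge.png",im[:,:,::-1])
print(o["t"],T[:3,3].round(4),project("wrist",[.489,-.2074,.019],T))
E
```

```text
255 155 135 102  75  66  66  68  69  70  72  73  73  73  72  72  71  71  69  69  69  69  68  66  64  62  63  73 104 136 150 152 | [113 113 113 113] [14 14 14 15]
256 154 133  98  72  66  67  69  71  72  74  75  74  74  74  75  74  72  72  72  71  73  71  69  67  64  63  70  96 128 148 152 | [113 113 108 105] [14 13 17 15]
257 154 131  98  72  66  68  70  73  74  75  76  76  76  76  76  75  75  74  76  76  76  74  72  68  65  64  69  91 124 147 152 | [113 113 114 113] [13 13 16 14]
258 154 128  93  70  67  68  71  74  76  77  78  77  78  78  78  77  78  77  78  80  80  78  75  71  68  66  68  86 119 146 152 | [114 113 113 113] [16 13 13 14]
259 153 125  89  69  68  70  73  76  78  80  80  81  85  90  93  91  89  87  87  86  83  80  77  74  71  68  68  82 117 145 152 | [114 113 114 114] [16 11 14 17]
260 153 125  88  70  69  71  74  78  81  85  89  96 108 122 126 123 119 112 108 104  94  82  77  76  74  71  71  80 113 145 152 | [113 111 114 114] [12 14 11 16]
261 153 123  86  70  71  73  76  81  92 107 118 127 138 149 152 150 147 142 139 135 118  94  80  77  77  74  72  79 110 144 152 
[... 2815 characters left out ...]
 160 160 160 158 157 159 161 161 161 160 157 156 159 158 153 152 152 151 151 152 152 152 152 153 153 153 | [26 26 26 25] [140 102 115 144]
280 160 160 161 160 161 160 161 161 161 160 160 161 161 161 161 160 159 161 161 159 154 152 152 152 152 152 153 153 153 153 153 | [26 26 26 25] [141 133 136 144]
281 160 160 160 160 160 161 161 160 161 161 161 161 161 161 161 161 161 161 161 160 154 152 152 152 152 152 152 153 153 152 153 | [26 26 26 25] [141 139 139 144]
[0.5450554  0.15885664 0.184     ]
t: 2.78
tool_pos: [0.4866, -0.206, 0.0641]
tool_rot: [-0.002, -3.139, -0.003]
contact_force: [-0.1, 0.3, 0.8]
opening: 0.0849
grip_force: 0.0
2.7833 [ 0.4866 -0.206   0.0641] [316.19954859 269.91197668]
```

View pics/wlarge.png

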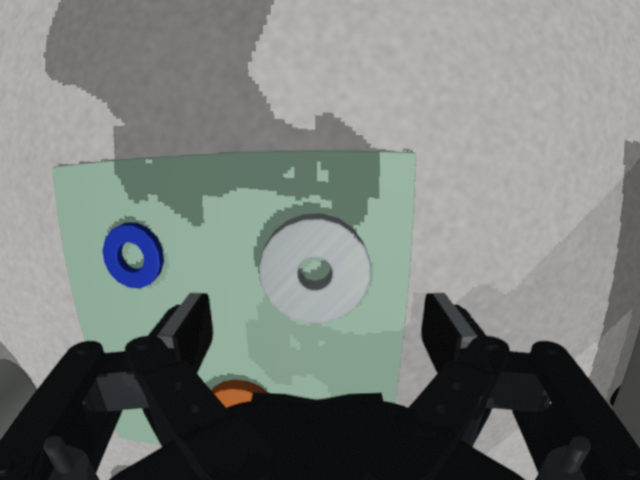

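The silver ring's face is centred near (315,269) between the fingers, with its bore visible. Blue is at (133,255).

```bash
cat >> h.py <<'E'
def ring(im,m0,z,T,n="wrist"):
    """top-face mask (largest blob, filled) -> world circle; and its bore"""
    b=max(blobs(m0),key=lambda b:b[0]); m=b[3].astype(np.uint8)
    cs,hi=cv2.findContours(m,cv2.RETR_CCOMP,cv2.CHAIN_APPROX_NONE)
    out=[circ_world(n,m,z,T)]
    hs=[c for c,h in zip(cs,hi[0]) if h[3]>=0]
    if hs:
        k=max(hs,key=cv2.contourArea); q=np.zeros_like(m); cv2.drawContours(q,[k],-1,1,-1); out.append(circ_world(n,q,z,T))
    return out,b[1],b[2]
E
python3 - <<'E'
from h import *
f=np.load("pics/wlarge.npz"); im,T=f["im"],f["T"]
h=cv2.cvtColor(im,cv2.COLOR_RGB2HSV); m=((h[:,:,1]<28)&(h[:,:,2]>120)).astype(np.uint8); r=np.zeros_like(m); r[205:335,250:382]=1
print(ring(im,m*r,.019,T))
print("post",cast("wrist",(320.8,269.2),.184,np.load("pics/wpost.npz")["T"]), cast("wrist",(315.5,269),.019,T))
E
```

```text
([(array([ 0.49109384, -0.20831185]), np.float64(0.029904897736998202)), (array([ 0.49121515, -0.20832264]), np.float64(0.009599311347717973))], array([314.51744681, 270.5293617 ]), array([ 259,  219,  112,  104, 8225], dtype=int32))
post [0.54545639 0.1587473  0.184     ] [ 0.48847679 -0.20777376  0.019     ]
```

```bash
python3 -m handwheel '[{"tx":-4.5,"ty":-2.3,"tz":0,"roll":0},{"tx":0,"ty":0,"tz":26,"roll":0},{"tx":0,"ty":0,"tz":26,"roll":0},{"tx":0,"ty":0,"tz":6,"roll":0},{"tx":0,"ty":0,"tz":0,"roll":0},{"tx":0,"ty":0,"tz":0,"roll":0}]'
python3 -m handwheel '[{"tx":0,"ty":0,"tz":0,"roll":0},{"tx":0,"ty":0,"tz":0,"roll":0},{"tx":0,"ty":0,"tz":0,"roll":0},{"tx":0,"ty":0,"tz":0,"roll":0},{"tx":0,"ty":0,"tz":0,"roll":0},{"tx":0,"ty":0,"tz":0,"roll":0}]' 40 50
```

```text
t: 3.33
tool_pos: [0.4929, -0.208, 0.0081]
tool_rot: [-0.003, 3.141, -0.0]
contact_force: [0.5, 0.1, 1.0]
opening: 0.0851
grip_force: 0.0
t: 3.83
tool_pos: [0.4937, -0.2094, 0.0102]
tool_rot: [0.0, 3.139, -0.002]
contact_force: [-2.0, 2.4, 8.2]
opening: 0.0584
grip_force: 51.5
```

The fingertips reach about 7 mm past the TCP at this opening, so they touched the mat. I'll reopen, check the reading noise, and grasp higher.

```bash
python3 -m handwheel '[{"tx":0,"ty":0,"tz":0,"roll":0},{"tx":0,"ty":0,"tz":0,"roll":0},{"tx":0,"ty":0,"tz":-7,"roll":0},{"tx":0,"ty":0,"tz":0,"roll":0},{"tx":0,"ty":0,"tz":0,"roll":0}]' 85
python3 - <<'E'
from h import *
for i in range(6):
    T,o=tool(); print((o["tool_pos"]*1e3).round(1),o["tool_rot"].round(4),o["contact_force"].round(1))
    im,d=optics.get_image("wrist")
cv2.imwrite("pics/w3.png",im[:,:,::-1]); np.savez("pics/w3.npz",im=im,T=T)
h=cv2.cvtColor(im,cv2.COLOR_RGB2HSV); m=((h[:,:,1]<28)&(h[:,:,2]>120)).astype(np.uint8); r=np.zeros_like(m); r[205:400,225:405]=1
print(ring(im,m*r,.019,T))
E
```

```text
t: 4.25
tool_pos: [0.4926, -0.2091, 0.0151]
tool_rot: [-0.0, 3.14, -0.001]
contact_force: [0.3, -0.7, -0.3]
opening: 0.085
grip_force: 0.0
[ 492.6 -209.1   15.1] [-1.0000e-04  3.1404e+00 -1.2000e-03] [ 0.3 -0.7 -0.3]
[ 492.3 -209.    14.7] [-0.000e+00  3.141e+00 -7.000e-04] [-0.6  1.1  0. ]
[ 492.1 -208.8   14.4] [-0.0000e+00  3.1414e+00 -2.0000e-04] [-0.1 -0.3  0.1]
[ 492.  -208.8   14.2] [ 1.0000e-04 -3.1414e+00 -1.0000e-04] [ 0.1  0.  -0.6]
[ 491.9 -208.7   14.1] [ 1.0000e-04 -3.1413e+00 -3.0000e-04] [ 0.3 -0.2  0.5]
[ 491.9 -208.7   14.1] [ 1.0000e-04 -3.1412e+00 -4.0000e-04] [ 0.5 -0.7 -0.1]
([(array([ 0.49206661, -0.21139779]), np.float64(0.029022180128538883)), (array([ 0.49121914, -0.21060637]), np.float64(0.009533381148723428))], array([314.24325158, 301.49652938]), array([  242,   236,   146,   130, 12966], dtype=int32))
```

View pics/w3.png

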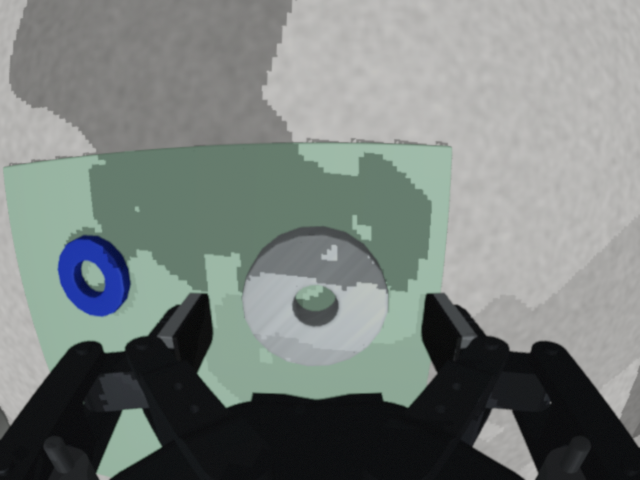

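The silver ring sits midway between the open fingers, with its bore near (317,304), so I'll grip it here.

```bash
python3 -m handwheel '[{"tx":0.7,"ty":0,"tz":0,"roll":0},{"tx":0,"ty":0,"tz":0,"roll":0},{"tx":0,"ty":0,"tz":0,"roll":0},{"tx":0,"ty":0,"tz":0,"roll":0},{"tx":0,"ty":0,"tz":0,"roll":0},{"tx":0,"ty":0,"tz":0,"roll":0},{"tx":0,"ty":0,"tz":-40,"roll":0},{"tx":0,"ty":0,"tz":-40,"roll":0},{"tx":0,"ty":0,"tz":-40,"roll":0},{"tx":0,"ty":0,"tz":-40,"roll":0},{"tx":0,"ty":0,"tz":0,"roll":0},{"tx":0,"ty":0,"tz":0,"roll":0}]' 40 50
python3 - <<'E'
from h import *
for i in range(3):
    T,o=tool(); im,d=optics.get_image("wrist")
print(o["t"],T.round(4).tolist(),o["opening"],o["grip_force"],o["contact_force"])
cv2.imwrite("pics/w4.png",im[:,:,::-1]); np.savez("pics/w4.npz",im=im,T=T,d=d)
E
```

```text
t: 5.55
tool_pos: [0.4933, -0.2099, 0.1783]
tool_rot: [-0.0, 3.135, -0.006]
contact_force: [-0.8, 0.1, -0.6]
opening: 0.04
grip_force: 0.0
5.65 [[-1.0, -0.0, -0.001, 0.4909], [-0.0, 1.0, 0.0006, -0.2085], [0.001, 0.0006, -1.0, 0.1735], [0.0, 0.0, 0.0, 1.0]] 0.04026143370969251 0.0 [-0.37251778 -0.03036514  1.01443315]
```

View pics/w4.png

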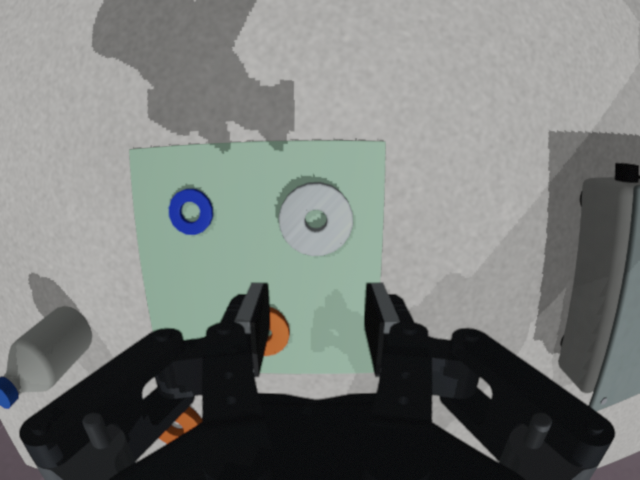

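The grasp missed: the silver ring is still on the mat at (316,219). I'll work out the true fingertip depth from the visible fingertip corners.

```bash
python3 - <<'E'
from h import *
I=np.eye(4)
for w,uvs in ((85.2,((209,294),(426,294))),(40.2,((268,284),(366,284)))):
    for z in (-.02,-.015,-.01,-.005,0,.005): 
        print(w,z,[project("wrist",[.011,s*w/2e3,z],I).round(0) for s in (-1,1)], [project("wrist",[-.011,s*w/2e3,z],I).round(0) for s in (-1,1)])
im=np.load("pics/w4.npz")["im"]; im2=np.load("pics/w3.npz")["im"]
cv2.imwrite("pics/c2.png",np.hstack([cv2.resize(im2[270:390,110:230,::-1],(400,400)),cv2.resize(im[270:390,210:330,::-1],(400,400))]))
E
```

```text
85.2 -0.02 [array([205., 297.]), array([435., 297.])] [array([212., 347.]), array([428., 346.])]
85.2 -0.015 [array([209., 291.]), array([431., 291.])] [array([215., 340.]), array([424., 340.])]
85.2 -0.01 [array([212., 286.]), array([427., 286.])] [array([218., 334.]), array([421., 334.])]
85.2 -0.005 [array([215., 281.]), array([424., 281.])] [array([220., 329.]), array([418., 328.])]
85.2 0 [array([218., 277.]), array([421., 277.])] [array([223., 323.]), array([416., 323.])]
85.2 0.005 [array([221., 273.]), array([418., 273.])] [array([225., 318.]), array([413., 317.])]
40.2 -0.02 [array([265., 298.]), array([376., 298.])] [array([268., 349.]), array([372., 349.])]
40.2 -0.015 [array([266., 293.]), array([374., 292.])] [array([269., 343.]), array([370., 342.])]
40.2 -0.01 [array([268., 287.]), array([372., 287.])] [array([271., 336.]), array([369., 336.])]
40.2 -0.005 [array([269., 282.]), array([370., 282.])] [array([272., 330.]), array([367., 330.])]
40.2 0 [array([271., 278.]), array([368., 278.])] [array([273., 324.]), array([366., 324.])]
40.2 0.005 [array([272., 273.]), array([367., 273.])] [array([274., 319.]), array([364., 319.])]
```

View pics/c2.png

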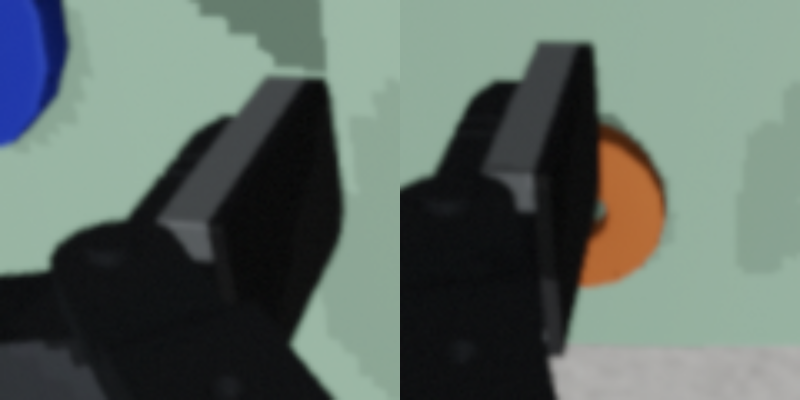

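Left crop (85 mm open): the pad tip corner is at about (207,294), 16–17 mm behind the TCP. Right crop (40 mm): at about (268,284), 6–7 mm behind. At 62 mm the tips are therefore about 10 mm behind the TCP, and I must go lower.

```bash
python3 -m handwheel '[{"tx":0,"ty":0,"tz":35,"roll":0},{"tx":0,"ty":0,"tz":35,"roll":0},{"tx":0,"ty":0,"tz":40,"roll":0},{"tx":0,"ty":0,"tz":0,"roll":0},{"tx":0,"ty":0,"tz":0,"roll":0},{"tx":0,"ty":0,"tz":0,"roll":0}]' 85
python3 - <<'E'
from h import *
optics.get_image("wrist")
T,o=tool(); im,d=optics.get_image("wrist"); np.savez("pics/w5.npz",im=im,d=d,T=T)
print(o["t"],(T[:3,3]*1e3).round(1),o["opening"])
h=cv2.cvtColor(im,cv2.COLOR_RGB2HSV); m=((h[:,:,1]<28)&(h[:,:,2]>100)).astype(np.uint8); r=np.zeros_like(m); r[200:340,230:400]=1
print(ring(im,m*r,.019,T))
for c,z in (("blue",.012),("orange",.015)): 
    for b in blobs(mask(im,c),200): print(c,b[0],b[1].round(1),b[2],circ_world("wrist",b[3],z,T))
E
```

```text
t: 6.2
tool_pos: [0.4916, -0.2089, 0.0649]
tool_rot: [0.0, -3.142, -0.0]
contact_force: [-0.3, -0.1, 1.0]
opening: 0.0847
grip_force: 0.0
6.25 [ 492.6 -209.5   66.4] 0.08497457653632391
([(array([ 0.49142127, -0.21064498]), np.float64(0.02990483467242787)), (array([ 0.49136784, -0.21054919]), np.float64(0.009423395913792805))], array([316.86528062, 258.90289629]), array([ 262,  207,  111,  105, 8321], dtype=int32))
blue 2534 [138.4 243.5] [ 109  212   60   65 2534] (array([ 0.4842097 , -0.31816599]), np.float64(0.020364314279575017))
orange 956 [237.3 389.5] [212 378  61  30 956] (array([ 0.58644687, -0.26180367]), np.float64(0.014613770463510473))
```

```bash
python3 - <<'E'
from h import *
I=np.eye(4); f=np.load("pics/w5.npz"); im=f["im"]
h=cv2.cvtColor(im,cv2.COLOR_RGB2HSV); m=((h[:,:,1]<28)&(h[:,:,2]>100)).astype(np.uint8); r=np.zeros_like(m); r[200:340,230:400]=1
for dz in (.045,.0465,.048):
    print(dz,"post",1e3*cast("wrist",(320.8,269.2),dz,I),"ring",[(1e3*v[0],v[1]) for v in ring(im,m*r,dz-.002,I)[0]])
E
```

```text
0.045 post [-2.09432102  1.01501258 45.        ] ring [(array([ 2.89024756, -1.06136393]), np.float64(0.029200469919956507)), (array([ 2.93196931, -0.97407565]), np.float64(0.009201412972319504))]
0.0465 post [-2.65841286  1.03403473 46.5       ] ring [(array([ 2.36056711, -1.05901727]), np.float64(0.029437881665488906)), (array([ 2.40262813, -0.97101942]), np.float64(0.009276224185007452))]
0.048 post [-3.22250469  1.05305687 48.        ] ring [(array([ 1.83088678, -1.05667082]), np.float64(0.029675293300464842)), (array([ 1.87328702, -0.96796318]), np.float64(0.009351035454423477))]
```

```bash
python3 -m handwheel '[{"tx":0,"ty":0,"tz":0,"roll":0},{"tx":0,"ty":0,"tz":0,"roll":0},{"tx":0,"ty":0,"tz":0,"roll":0}]'
python3 - <<'E'
from h import *
T,o=tool(); im,d=optics.get_image("wrist"); np.savez("pics/w5.npz",im=im,d=d,T=T)
h=cv2.cvtColor(im,cv2.COLOR_RGB2HSV); m=((h[:,:,1]<28)&(h[:,:,2]>100)).astype(np.uint8); r=np.zeros_like(m); r[200:340,230:400]=1
print(ring(im,m*r,.019,T)[0],(T[:3,3]*1e3).round(2),o["tool_rot"])
E
```

```text
t: 6.55
tool_pos: [0.4922, -0.2093, 0.0658]
tool_rot: [-0.0, 3.139, -0.002]
contact_force: [0.3, 0.0, 0.5]
opening: 0.0851
grip_force: 0.0
[(array([ 0.49142912, -0.21067451]), np.float64(0.02992135462999528)), (array([ 0.49138785, -0.21055993]), np.float64(0.009439819266654144))] [ 492.2  -209.26   65.83] [-1.32989070e-04  3.13939018e+00 -2.10677642e-03]
```

```bash
python3 -m handwheel '[{"tx":0.5,"ty":-1.5,"tz":30,"roll":0},{"tx":0,"ty":0,"tz":30,"roll":0},{"tx":0,"ty":0,"tz":8,"roll":0},{"tx":0,"ty":0,"tz":0,"roll":0},{"tx":0,"ty":0,"tz":0,"roll":0},{"tx":0,"ty":0,"tz":0,"roll":0}]'
python3 -m handwheel '[{"tx":0,"ty":0,"tz":0,"roll":0},{"tx":0,"ty":0,"tz":0,"roll":0},{"tx":0,"ty":0,"tz":0,"roll":0},{"tx":0,"ty":0,"tz":0,"roll":0},{"tx":0,"ty":0,"tz":0,"roll":0}]' 40 50
```

```text
t: 7.1
tool_pos: [0.4922, -0.211, -0.0019]
tool_rot: [-0.0, 3.139, -0.002]
contact_force: [-0.4, 0.6, 0.1]
opening: 0.0846
grip_force: 0.0
t: 7.52
tool_pos: [0.4924, -0.2111, -0.0014]
tool_rot: [-0.0, 3.139, -0.002]
contact_force: [-1.0, 0.9, 6.0]
opening: 0.0597
grip_force: 54.1
```

```bash
python3 -m handwheel '[{"tx":0,"ty":0,"tz":-20,"roll":0},{"tx":0,"ty":0,"tz":-40,"roll":0},{"tx":0,"ty":0,"tz":0,"roll":0},{"tx":0,"ty":0,"tz":0,"roll":0},{"tx":0,"ty":0,"tz":0,"roll":0}]'
python3 - <<'E'
from h import *
T,o=tool(); im,d=optics.get_image("wrist"); np.savez("pics/w6.npz",im=im,d=d,T=T); cv2.imwrite("pics/w6.png",im[:,:,::-1])
print(o["opening"],o["grip_force"],o["contact_force"],np.median(d[285:300,290:300]))
E
```

```text
t: 7.93
tool_pos: [0.4909, -0.2102, 0.0567]
tool_rot: [-0.0, 3.141, -0.001]
contact_force: [0.3, 0.5, -1.2]
opening: 0.06
grip_force: 54.8
0.05995353446761684 54.830967262387276 [ 0.2731097   0.51200193 -1.16222202] 0.13250592
```

View pics/w6.png

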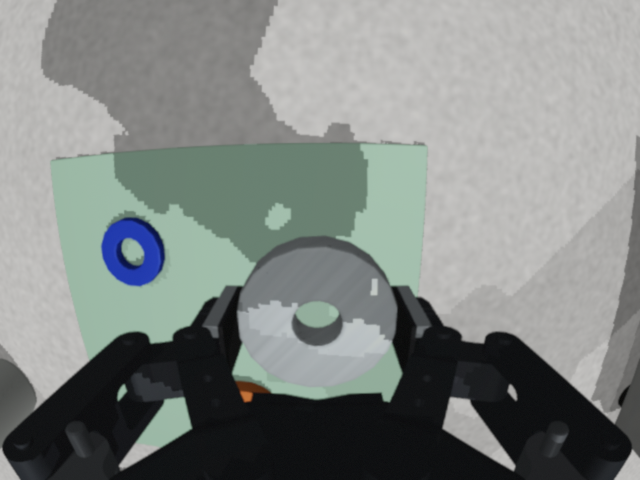

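The silver ring is held between the pads, with its bore around (318,322). All 10 picture views are used, so from here I work from numbers only.

```bash
python3 - <<'E'
from h import *
I=np.eye(4); f=np.load("pics/w6.npz"); im=f["im"]
h=cv2.cvtColor(im,cv2.COLOR_RGB2HSV)
print(h[240:392:6,300].tolist()); print(h[322,225:410:6].tolist())
for v in (75,95):
  m=((h[:,:,1]<30)&(h[:,:,2]>v)).astype(np.uint8); r=np.zeros_like(m); r[225:400,238:398]=1
  q,c,s=ring(im,m*r,-.0205,I); print(v,[(1e3*a,b) for a,b in q],c,s)
E
```

```text
[[96, 16, 82], [102, 15, 85], [99, 14, 128], [99, 14, 127], [100, 12, 129], [99, 14, 127], [99, 14, 129], [99, 14, 127], [101, 16, 129], [98, 16, 130], [99, 14, 128], [74, 30, 146], [71, 40, 174], [71, 40, 172], [90, 15, 68], [96, 17, 75], [102, 17, 76], [98, 11, 183], [100, 13, 175], [100, 13, 173], [98, 12, 174], [98, 12, 175], [98, 12, 175], [98, 12, 172], [87, 15, 169], [71, 39, 188]]
[[105, 39, 13], [105, 39, 13], [100, 13, 57], [98, 12, 167], [97, 13, 178], [100, 12, 185], [100, 12, 186], [100, 12, 187], [100, 12, 190], [98, 11, 188], [100, 12, 188], [94, 12, 148], [102, 19, 66], [70, 39, 162], [70, 40, 174], [70, 38, 173], [70, 38, 173], [70, 40, 174], [76, 32, 104], [96, 17, 74], [97, 13, 173], [94, 12, 149], [85, 8, 196], [95, 9, 180], [99, 14, 127], [99, 14, 127], [99, 14, 127], [99, 14, 125], [95, 12, 124], [30, 20, 13], [90, 20, 13]]
75 [(array([ 2.3780163 , -1.34490301]), np.float64(0.030560338111826756)), (array([ 4.84879151, -1.20864703]), np.float64(0.0067302586388494805))] [316.56572836 312.21025239] [  238   236   159   152 17869]
95 [(array([ 0.94132365, -1.26287744]), np.float64(0.02974476499176183)), (array([ 1.11845218, -1.14764271]), np.float64(0.009383270726417156))] [316.59429893 315.84465837] [  238   246   159   142 15997]
```

```bash
python3 -m handwheel '[{"tx":-5.5,"ty":37,"tz":-15,"roll":0},{"tx":-5.5,"ty":37,"tz":-15,"roll":0},{"tx":-5.5,"ty":37,"tz":-15,"roll":0},{"tx":-5.5,"ty":37,"tz":-15,"roll":0},{"tx":-5.5,"ty":37,"tz":-15,"roll":0},{"tx":-5.5,"ty":37,"tz":-15,"roll":0},{"tx":-5.5,"ty":37,"tz":-15,"roll":0},{"tx":-5.5,"ty":37,"tz":-15,"roll":0},{"tx":-5.5,"ty":37,"tz":-13,"roll":0},{"tx":-5.5,"ty":37,"tz":-10,"roll":0},{"tx":0,"ty":0,"tz":0,"roll":0},{"tx":0,"ty":0,"tz":0,"roll":0}]'
python3 -m handwheel '[{"tx":0,"ty":0,"tz":0,"roll":0},{"tx":0,"ty":0,"tz":0,"roll":0},{"tx":0,"ty":0,"tz":0,"roll":0},{"tx":0,"ty":0,"tz":0,"roll":0}]'
python3 - <<'E'
from h import *
I=np.eye(4); T,o=tool(); im,d=optics.get_image("wrist"); np.savez("pics/w7.npz",im=im,d=d,T=T)
print((T[:3,3]*1e3).round(1),o["tool_rot"].round(4),"to go",rel([.5465,.1600,.2],T))
h=cv2.cvtColor(im,cv2.COLOR_RGB2HSV); m=((h[:,:,1]<30)&(h[:,:,2]>95)).astype(np.uint8); r=np.zeros_like(m); r[225:400,238:398]=1
q,c,s=ring(im,m*r,-.0205,I); print([(1e3*a,b) for a,b in q],c,s)
p=project("wrist",[.5455,.1588,.184],T); print("tip px",p); 
for y in range(295,350,3): print(y," ".join("%3d"%v for v in im[y,284:352:3].mean(1)))
E
```

```text
t: 8.98
tool_pos: [0.5453, 0.1614, 0.1982]
tool_rot: [0.006, -3.14, 0.001]
contact_force: [0.0, -0.7, -1.0]
opening: 0.0597
grip_force: 55.0
t: 9.32
tool_pos: [0.5455, 0.1586, 0.1984]
tool_rot: [-0.003, -3.14, 0.0]
contact_force: [0.2, 0.9, -1.0]
opening: 0.0592
grip_force: 55.0
[545.5 158.6 198.4] [-2.6000e-03 -3.1401e+00  5.0000e-04] to go [-1.   1.4 -1.6]
[(array([-0.97975482, -1.33292649]), np.float64(0.03667462452302283)), (array([-0.65524866, -0.84673639]), np.float64(0.007577867564320836))] [316.19981564 318.93757956] [  238   225   160   175 22781]
tip px [319.89635924 288.53001042]
295 118 118 117 118 119 120 120 119 117 117 119 121 122 123 123 120 118 117 117 117 117 119 119
298 117 117 118 119 120 120 118 117 116 119 121 121 122 122 120 117 118 118 116 117 119 119 118
301 117 118 119 120 120 119 117 115 120 134 144 144 145 130 119 116 118 117 117 120 120 118 116
304 128 120 121 121 119 116 123 154 161 163 163 163 164 164 163 150 122 116 121 120 118 117 116
307 188 188 188 187 181 160 143 147 152 157 159 159 159 160 161 156 147 126 119 119 117 116 116
310 190 190 190 186 15
[... 621 characters left out ...]
  75  75  75 101 179 194 196
331 193 194 195 148  86  79  78  77  77  78  77  77  77  79  78  76  76  76  76 139 187 195 195
334 193 194 191 182  98  78  76  78  78  77  78  80  79  77  77  76  77  78  94 172 192 194 193
337 193 190 187 188 160  89  77  77  78  80  80  79  77  77  78  79  79  84 157 188 194 193 192
340 190 187 188 188 185 154  96  83  80  79  78  78  78  79  79  81  97 154 184 193 192 191 191
343 186 187 188 186 188 190 182 134  92  83  80  80  80  83  96 136 174 188 192 192 191 191 191
346 187 187 185 188 191 190 188 184 179 168 152 152 151 168 179 186 192 192 191 191 190 191 192
349 186 184 188 191 189 188 187 187 188 188 188 189 190 190 193 193 192 191 190 190 190 192 192
```

```bash
python3 -m handwheel '[{"tx":-1,"ty":1.2,"tz":8,"roll":0},{"tx":0,"ty":0,"tz":0,"roll":0},{"tx":0,"ty":0,"tz":0,"roll":0},{"tx":0,"ty":0,"tz":0,"roll":0}]'
python3 - <<'E'
from h import *
for i in range(3):
    T,o=tool(); print((T[:3,3]*1e3).round(1),o["tool_rot"].round(4),"to go",rel([.5465,.1600,.2],T)); optics.get_image("wrist")
E
```

```text
t: 9.7
tool_pos: [0.5467, 0.1608, 0.191]
tool_rot: [-0.0, -3.141, 0.0]
contact_force: [-0.4, 1.3, -1.7]
opening: 0.0599
grip_force: 55.0
[546.7 160.8 191. ] [-0.000e+00 -3.141e+00  2.000e-04] to go [ 0.2 -0.8 -9. ]
[546.8 160.9 191.2] [ 0.0000e+00 -3.1415e+00  1.0000e-04] to go [ 0.3 -0.9 -8.8]
[546.9 161.  191.4] [-2.0000e-04  3.1414e+00  1.0000e-04] to go [ 0.4 -0.9 -8.6]
```

```bash
python3 - <<'E'
from h import *
I=np.eye(4)
for i in range(6):
    T,o=tool(); im,d=optics.get_image("wrist"); b=max(blobs(mask(im,"blue"),200),key=lambda b:b[1][0])
    print((T[:3,3]*1e3).round(1),o["tool_rot"].round(4),b[1].round(2),(1e3*cast("wrist",b[1],.1,T)).round(1))
E
```

```text
Traceback (most recent call last):
ValueError: max() iterable argument is empty
```

```bash
python3 - <<'E'
from h import *
r=None
for i in range(7):
    T,o=tool(); im,d=optics.get_image("wrist"); g=cv2.cvtColor(im,cv2.COLOR_RGB2GRAY).astype(np.float32)[20:230,150:500]
    r=g if r is None else r; print((T[:3,3]*1e3).round(1),o["tool_rot"].round(4),np.round(cv2.phaseCorrelate(r,g,cv2.createHanningWindow(g.shape[::-1],cv2.CV_32F)),2) if i and 0 else cv2.phaseCorrelate(r,g))
E
```

```text
[547.  161.  191.5] [-3.0000e-04  3.1412e+00  1.0000e-04] ((0.0, 0.0), 1.0)
[546.9 161.  191.6] [-4.0000e-04  3.1412e+00  1.0000e-04] ((0.0008139744030586371, 0.0060904894954916244), 0.9965005107377292)
[546.9 161.  191.5] [-3.0000e-04  3.1412e+00  0.0000e+00] ((-0.00018067319928150027, 0.026701555997377113), 0.9916620466444227)
[546.9 161.  191.5] [-3.0000e-04  3.1413e+00  1.0000e-04] ((0.004633105953246286, 0.04641064774151005), 1.0004442218890406)
[546.9 161.  191.4] [-4.0000e-04  3.1413e+00  0.0000e+00] ((-0.005960196364640069, 0.08002314385714726), 1.0020154429070744)
[546.9 161.  191.4] [-3.0000e-04  3.1414e+00  1.0000e-04] ((0.005731786120492188, 0.10962852213681629), 0.9868781681414004)
[546.9 161.  191.4] [-2.0000e-04  3.1415e+00  0.0000e+00] ((0.0193619103857543, 0.15496289520557127), 0.9864935830787376)
```

```bash
python3 -m handwheel '[{"tx":0.4,"ty":-1,"tz":4,"roll":0},{"tx":0,"ty":0,"tz":4,"roll":0},{"tx":0,"ty":0,"tz":2,"roll":0},{"tx":0,"ty":0,"tz":0,"roll":0},{"tx":0,"ty":0,"tz":2,"roll":0},{"tx":0,"ty":0,"tz":2,"roll":0},{"tx":0,"ty":0,"tz":2,"roll":0},{"tx":0,"ty":0,"tz":0,"roll":0},{"tx":0,"ty":0,"tz":0,"roll":0}]'
python3 -c "
from h import *
for i in range(3): T,o=tool(); optics.get_image('wrist'); print((T[:3,3]*1e3).round(1),o['contact_force'].round(1),o['wrist_torque'].round(2),o['opening'])"
```

```text
t: 11.0
tool_pos: [0.5464, 0.1599, 0.1751]
tool_rot: [0.0, -3.141, 0.0]
contact_force: [0.7, -0.1, -1.1]
opening: 0.0597
grip_force: 55.0
[546.4 159.9 175.1] [ 0.7 -0.1 -1.1] [-0.03 -0.05  0.03] 0.05966208848468853
[546.4 160.  175.3] [-0.2  0.2 -1. ] [-0.04  0.06 -0.03] 0.05981877166621893
[546.5 159.9 175.4] [-0.6  0.1 -2. ] [0.01 0.04 0.02] 0.05977281677525032
```

```bash
python3 -m handwheel '[{"tx":0,"ty":0,"tz":2,"roll":0},{"tx":0,"ty":0,"tz":2,"roll":0},{"tx":0,"ty":0,"tz":2,"roll":0},{"tx":0,"ty":0,"tz":2,"roll":0},{"tx":0,"ty":0,"tz":0,"roll":0},{"tx":0,"ty":0,"tz":0,"roll":0}]'
python3 -m handwheel '[{"tx":0,"ty":0,"tz":4,"roll":0},{"tx":0,"ty":0,"tz":4,"roll":0},{"tx":0,"ty":0,"tz":4,"roll":0},{"tx":0,"ty":0,"tz":0,"roll":0}]'
```

```text
t: 11.65
tool_pos: [0.5463, 0.1599, 0.167]
tool_rot: [0.0, -3.141, 0.0]
contact_force: [-0.0, -0.9, -1.2]
opening: 0.0597
grip_force: 55.0
t: 11.98
tool_pos: [0.5456, 0.1598, 0.1538]
tool_rot: [0.0, -3.139, 0.001]
contact_force: [-0.1, -0.5, -2.3]
opening: 0.0595
grip_force: 55.0
```

```bash
python3 -m handwheel '[{"tx":0,"ty":0,"tz":4,"roll":0},{"tx":0,"ty":0,"tz":4,"roll":0},{"tx":0,"ty":0,"tz":4,"roll":0},{"tx":0,"ty":0,"tz":0,"roll":0},{"tx":0,"ty":0,"tz":0,"roll":0}]'
python3 -m handwheel '[{"tx":0,"ty":0,"tz":1.5,"roll":0},{"tx":0,"ty":0,"tz":1.5,"roll":0},{"tx":0,"ty":0,"tz":0,"roll":0},{"tx":0,"ty":0,"tz":0,"roll":0}]'
```

```text
t: 12.4
tool_pos: [0.5461, 0.1599, 0.1428]
tool_rot: [0.0, -3.141, 0.0]
contact_force: [0.0, -0.4, -1.0]
opening: 0.0597
grip_force: 55.0
t: 12.73
tool_pos: [0.5464, 0.1599, 0.1403]
tool_rot: [0.0, -3.142, 0.0]
contact_force: [-1.1, 0.6, -1.3]
opening: 0.0594
grip_force: 55.0
```

```bash
for i in 1 2; do python3 -m handwheel '[{"tx":0,"ty":0,"tz":1.5,"roll":0},{"tx":0,"ty":0,"tz":1.5,"roll":0},{"tx":0,"ty":0,"tz":0,"roll":0}]' | egrep 'tool_pos|contact'; done
```

```text
tool_pos: [0.5462, 0.1599, 0.1369]
contact_force: [-0.2, -0.8, -2.1]
tool_pos: [0.5462, 0.1599, 0.1338]
contact_force: [-0.0, 0.0, -1.9]
```

```bash
python3 - <<'E'
from h import *
T,o=tool(); im,d=optics.get_image("wrist"); s,ds=optics.get_image("scene")
# plate height from scene: yellow blob lowest edge / width
for b in blobs(mask(s,"yellow"),50): print(b[0],b[1],b[2])
s0=np.load("pics/scene0.npz")["im"]
for b in blobs(mask(s0,"yellow"),50):
    print(b[0],b[1],b[2]); c=cv2.findContours(b[3].astype(np.uint8),0,1)[0][0]; e=cv2.fitEllipse(c); print(e)
    for z in (.124,.128,.132,.136,.140,.144): print(z,cast("scene",e[0],z).round(4),circ_world("scene",b[3],z)[1])
E
```

```text
68 [395.69117647 237.16176471] [383 233  26   8  68]
384 [394.51302083 230.54166667] [381 220  28  21 384]
((394.6462097167969, 230.11270141601562), (18.812814712524414, 27.308629989624023), 100.37097930908203)
0.124 [0.54   0.1625 0.124 ] 0.029715264266584496
0.128 [0.5437 0.1618 0.128 ] 0.029569504164472724
0.132 [0.5474 0.1611 0.132 ] 0.02942389268588387
0.136 [0.5511 0.1605 0.136 ] 0.029278111111991675
0.14 [0.5548 0.1598 0.14  ] 0.02913245580076605
0.144 [0.5585 0.1592 0.144 ] 0.02898673493020889
```

```bash
for i in 1 2 3; do python3 -m handwheel '[{"tx":0,"ty":0,"tz":1,"roll":0},{"tx":0,"ty":0,"tz":1,"roll":0},{"tx":0,"ty":0,"tz":0,"roll":0}]' | egrep 'tool_pos|contact'; done
```

```text
tool_pos: [0.5463, 0.1599, 0.1321]
contact_force: [0.4, -0.6, -1.9]
tool_pos: [0.5466, 0.1599, 0.1305]
contact_force: [-0.8, 0.1, 0.4]
tool_pos: [0.5467, 0.16, 0.1294]
contact_force: [-2.7, -0.9, 4.3]
```

```bash
python3 -m handwheel '[{"tx":0,"ty":0,"tz":-1,"roll":0},{"tx":0,"ty":0,"tz":0,"roll":0}]'
python3 -m handwheel '[{"tx":0,"ty":0,"tz":0,"roll":0},{"tx":0,"ty":0,"tz":0,"roll":0},{"tx":0,"ty":0,"tz":0,"roll":0},{"tx":0,"ty":0,"tz":-30,"roll":0},{"tx":0,"ty":0,"tz":-40,"roll":0},{"tx":0,"ty":0,"tz":-30,"roll":0},{"tx":0,"ty":0,"tz":0,"roll":0},{"tx":0,"ty":0,"tz":0,"roll":0},{"tx":0,"ty":0,"tz":0,"roll":0},{"tx":0,"ty":0,"tz":0,"roll":0}]' 85
python3 - <<'E'
from h import *
T,o=tool(); im,d=optics.get_image("wrist"); np.savez("pics/w8.npz",im=im,d=d,T=T)
print((T[:3,3]*1e3).round(1),"tip px",project("wrist",[.5455,.1588,.184],T),"ring px",project("wrist",[.5455,.1588,.151],T))
h=cv2.cvtColor(im,cv2.COLOR_RGB2HSV)
for y in range(200,296,4): print(y," ".join("%3d/%-3d"%tuple(v) for v in h[y,256:380:6,1:]))
E
```

```text
t: 14.25
tool_pos: [0.5467, 0.16, 0.1298]
tool_rot: [-0.0, 3.141, 0.0]
contact_force: [-0.5, -0.0, 2.9]
opening: 0.0598
grip_force: 55.3
t: 15.08
tool_pos: [0.5454, 0.1598, 0.2271]
tool_rot: [0.0, -3.138, 0.001]
contact_force: [-0.1, 0.1, -0.8]
opening: 0.0846
grip_force: 0.0
[545.4 159.8 227.1] tip px [317.1222689  267.06528906] ring px [317.04402404 248.58903298]
200  21/98   21/98   23/98   21/99   23/98   76/111 165/144 152/139  21/87   15/86   14/90   11/93    9/82  115/100 161/139 146/173  21/135  22/137  19/136  19/135  21/135
204  21/108  21/98   21/98   20/100  18/99  164/145  97/113  13/95   13/172  12/188  11/192  11/193  12/171  13/100  30/76  147/187 100/174  20/138  20/137  21/135  21/136
208  21/109  23/99   23/99   23/100 163/141 142/131  14/151  11/186  12/191  11/194  12/194  12/193  11/182  12/168  13/116  32/80  144/196  13/138  20/138  20/137  20/137
212  21/110  20/100  21/99   33/102 159/141  13/133  12/188  11/188  11/192  11/193  12/194  10/196  10/195  12/184  11/186  12/164 134/167 133/191  21/136  21/136  21/136
216  20/125  23/100  23/99  158/142  26/106 
[... 2695 characters left out ...]
/138  18/138
280  21/146  19/149  21/149  21/147  19/150  12/189  11/193  12/192  10/196  10/198  12/196  11/182  13/183  12/187  11/185  11/184  14/169  20/137  22/139  20/138  22/138
284  21/147  19/148  19/148  19/148  21/148  14/169  11/190  11/194  10/197  10/196  11/192  11/182  13/182  11/186  11/183  12/172  20/139  20/137  22/139  20/139  20/139
288  21/147  19/148  19/148  19/149  21/148  19/149  18/159  10/195  12/197  12/195  12/194  13/181  12/186  13/183  12/172  20/138  20/138  20/138  20/137  20/139  20/140
292  21/146  19/148  19/148  19/149  19/149  20/150  19/150  18/154  13/178  11/192  11/192  11/180  11/178  19/147  20/137  20/137  20/138  20/137  19/137  20/138  20/140
```

```bash
python3 -m handwheel '[{"tx":-5,"ty":-38.2,"tz":5,"roll":0},{"tx":-5,"ty":-38.2,"tz":15,"roll":0},{"tx":-5,"ty":-38.2,"tz":15,"roll":0},{"tx":-5,"ty":-38.2,"tz":15,"roll":0},{"tx":-5,"ty":-38.2,"tz":15,"roll":0},{"tx":-5,"ty":-38.2,"tz":15,"roll":0},{"tx":-5,"ty":-38.2,"tz":15,"roll":0},{"tx":-5,"ty":-38.2,"tz":15,"roll":0},{"tx":-5,"ty":-38.2,"tz":15,"roll":0},{"tx":-5,"ty":-38.2,"tz":15,"roll":0},{"tx":-5,"ty":-38.2,"tz":15,"roll":0},{"tx":0,"ty":0,"tz":8,"roll":0}]'
python3 -m handwheel '[{"tx":0,"ty":0,"tz":0,"roll":0},{"tx":0,"ty":0,"tz":0,"roll":0},{"tx":0,"ty":0,"tz":0,"roll":0},{"tx":0,"ty":0,"tz":0,"roll":0},{"tx":0,"ty":0,"tz":0,"roll":0},{"tx":0,"ty":0,"tz":0,"roll":0}]'
python3 - <<'E'
from h import *
T,o=tool(); im,d=optics.get_image("wrist"); np.savez("pics/w9.npz",im=im,d=d,T=T)
for b in blobs(mask(im,"orange"),500):
    print(b[0],b[1].round(1),b[2]); q=ring(im,b[3].astype(np.uint8),.015,T)[0]; print(q,[rel([a[0],a[1],0],T) for a,_ in q])
b=blobs(mask(im,"blue"),300); print([(x[0],x[1],ring(im,x[3].astype(np.uint8),.012,T)[0]) for x in b])
E
```

```text
t: 16.13
tool_pos: [0.5998, -0.2658, 0.0627]
tool_rot: [-0.008, -3.138, 0.001]
contact_force: [-0.7, 0.7, -0.2]
opening: 0.0853
grip_force: 0.0
t: 16.63
tool_pos: [0.602, -0.2595, 0.0673]
tool_rot: [-0.002, 3.14, -0.001]
contact_force: [-0.3, 0.7, 0.1]
opening: 0.0853
grip_force: 0.0
5212 [315.5 255.7] [ 271  214   90   86 5212]
[(array([ 0.60013634, -0.26137285]), np.float64(0.024698258186595965)), (array([ 0.60018387, -0.26134161]), np.float64(0.00956592405282203))] [array([ 2. , -1.8, 67.3]), array([ 1.9, -1.8, 67.3])]
751 [141.6 427.2] [125 408  37  43 751]
[(array([ 0.74477362, -0.39649263]), np.float64(0.017330346600273862))] [array([-142.5, -137.2,   67.6])]
[(np.int32(3141), array([208.055078  ,  53.53900032]), [(array([ 0.48671814, -0.31968558]), np.float64(0.019988456703708923)), (array([ 0.48689443, -0.31965506]), np.float64(0.009331534931853961))])]
```

```bash
python3 -m handwheel '[{"tx":1.7,"ty":-0.8,"tz":30,"roll":0},{"tx":0,"ty":0,"tz":30,"roll":0},{"tx":0,"ty":0,"tz":9,"roll":0},{"tx":0,"ty":0,"tz":0,"roll":0},{"tx":0,"ty":0,"tz":0,"roll":0},{"tx":0,"ty":0,"tz":0,"roll":0},{"tx":0,"ty":0,"tz":0,"roll":0},{"tx":0,"ty":0,"tz":0,"roll":0}]'
python3 -m handwheel '[{"tx":0,"ty":0,"tz":0,"roll":0},{"tx":0,"ty":0,"tz":0,"roll":0},{"tx":0,"ty":0,"tz":0,"roll":0},{"tx":0,"ty":0,"tz":0,"roll":0},{"tx":0,"ty":0,"tz":0,"roll":0},{"tx":0,"ty":0,"tz":0,"roll":0}]' 30 50
```

```text
t: 17.35
tool_pos: [0.6011, -0.2618, -0.0006]
tool_rot: [-0.0, 3.139, -0.003]
contact_force: [0.4, 0.1, -0.1]
opening: 0.0852
grip_force: 0.0
t: 17.85
tool_pos: [0.6014, -0.2618, 0.0001]
tool_rot: [-0.0, 3.139, -0.002]
contact_force: [-1.1, 1.7, 8.3]
opening: 0.0501
grip_force: 55.3
```

```bash
python3 -m handwheel '[{"tx":0,"ty":0,"tz":-40,"roll":0},{"tx":0,"ty":0,"tz":-40,"roll":0},{"tx":0,"ty":0,"tz":-40,"roll":0},{"tx":5,"ty":38.3,"tz":-14,"roll":0},{"tx":5,"ty":38.3,"tz":-14,"roll":0},{"tx":5,"ty":38.3,"tz":-14,"roll":0},{"tx":5,"ty":38.3,"tz":-14,"roll":0},{"tx":5,"ty":38.3,"tz":-14,"roll":0},{"tx":5,"ty":38.3,"tz":-10,"roll":0},{"tx":5,"ty":38.3,"tz":-6,"roll":0},{"tx":5,"ty":38.3,"tz":0,"roll":0},{"tx":5,"ty":38.3,"tz":0,"roll":0}]'
python3 -m handwheel '[{"tx":5,"ty":38.3,"tz":0,"roll":0},{"tx":5,"ty":38.3,"tz":0,"roll":0},{"tx":0,"ty":0,"tz":0,"roll":0},{"tx":0,"ty":0,"tz":0,"roll":0},{"tx":0,"ty":0,"tz":0,"roll":0},{"tx":0,"ty":0,"tz":0,"roll":0},{"tx":0,"ty":0,"tz":0,"roll":0},{"tx":0,"ty":0,"tz":0,"roll":0},{"tx":0,"ty":0,"tz":0,"roll":0},{"tx":0,"ty":0,"tz":0,"roll":0}]'
python3 - <<'E'
from h import *
I=np.eye(4); T,o=tool(); im,d=optics.get_image("wrist"); np.savez("pics/w10.npz",im=im,d=d,T=T)
for b in blobs(mask(im,"orange"),500):
    print(b[0],b[1].round(1),b[2]); q=ring(im,b[3].astype(np.uint8),-.0155,I)[0]; print([(1e3*a,r) for a,r in q])
print((T[:3,3]*1e3).round(1),o["opening"],rel([.5465,.16,.2],T))
E
```

```text
t: 18.85
tool_pos: [0.5544, 0.0854, 0.2043]
tool_rot: [0.0, 3.14, 0.0]
contact_force: [1.0, 0.0, -0.8]
opening: 0.0506
grip_force: 52.4
t: 19.68
tool_pos: [0.5449, 0.1596, 0.2033]
tool_rot: [-0.002, -3.142, 0.0]
contact_force: [-0.5, 0.5, -1.4]
opening: 0.0502
grip_force: 52.5
518 [556.8 174. ] [544 162  30  28 518]
[(array([58.4058906 , 94.18873979]), np.float64(0.0060405214922849325)), (array([61.55068656, 96.88630053]), np.float64(0.00047568893463200123))]
10369 [315.9 311. ] [  252   252   129   119 10369]
[(array([ 1.45344164, -1.44775224]), np.float64(0.02492257900266934)), (array([ 1.67321102, -0.95902441]), np.float64(0.009068100498567933))]
508 [535.1 282.8] [522 270  30  34 508]
[(array([11.71996651, 90.66044584]), np.float64(0.006773542009797034))]
[544.9 159.6 203.3] 0.05022758843947446 [-1.6  0.4  3.3]
```

```bash
python3 -m handwheel '[{"tx":-1.9,"ty":0.4,"tz":8,"roll":0},{"tx":0,"ty":0,"tz":8,"roll":0},{"tx":0,"ty":0,"tz":0,"roll":0},{"tx":0,"ty":0,"tz":0,"roll":0},{"tx":0,"ty":0,"tz":0,"roll":0},{"tx":0,"ty":0,"tz":0,"roll":0},{"tx":0,"ty":0,"tz":0,"roll":0}]'
```

```text
t: 20.32
tool_pos: [0.5468, 0.1607, 0.1877]
tool_rot: [-0.0, 3.141, 0.0]
contact_force: [-0.3, -0.0, -0.9]
opening: 0.0502
grip_force: 52.4
```

```bash
python3 -m handwheel '[{"tx":0,"ty":-0.7,"tz":3,"roll":0},{"tx":0,"ty":0,"tz":3,"roll":0},{"tx":0,"ty":0,"tz":3,"roll":0},{"tx":0,"ty":0,"tz":3,"roll":0},{"tx":0,"ty":0,"tz":2,"roll":0},{"tx":0,"ty":0,"tz":0,"roll":0},{"tx":0,"ty":0,"tz":0,"roll":0}]'
python3 -m handwheel '[{"tx":0,"ty":0,"tz":3,"roll":0},{"tx":0,"ty":0,"tz":3,"roll":0},{"tx":0,"ty":0,"tz":3,"roll":0},{"tx":0,"ty":0,"tz":0,"roll":0}]'
```

```text
t: 20.9
tool_pos: [0.5465, 0.1599, 0.173]
tool_rot: [0.0, -3.141, 0.0]
contact_force: [-0.5, 0.7, -0.7]
opening: 0.0498
grip_force: 52.4
t: 21.23
tool_pos: [0.5463, 0.1599, 0.1633]
tool_rot: [0.0, -3.141, 0.0]
contact_force: [-0.3, 0.8, -0.8]
opening: 0.0502
grip_force: 52.4
```

```bash
python3 -m handwheel '[{"tx":0,"ty":0,"tz":3,"roll":0},{"tx":0,"ty":0,"tz":3,"roll":0},{"tx":0,"ty":0,"tz":3,"roll":0},{"tx":0,"ty":0,"tz":0,"roll":0},{"tx":0,"ty":0,"tz":0,"roll":0}]'| egrep 'tool_pos|contact';for i in 1 2; do python3 -m handwheel '[{"tx":0,"ty":0,"tz":1,"roll":0},{"tx":0,"ty":0,"tz":1,"roll":0},{"tx":0,"ty":0,"tz":0,"roll":0}]' | egrep 'tool_pos|contact'; done
```

```text
tool_pos: [0.5465, 0.1599, 0.1548]
contact_force: [-0.9, -0.6, -1.7]
tool_pos: [0.5466, 0.1599, 0.1532]
contact_force: [-2.2, -0.3, -1.0]
tool_pos: [0.5466, 0.1599, 0.1511]
contact_force: [-2.9, -0.1, 1.0]
```

```bash
for i in 1; do python3 -m handwheel '[{"tx":0.6,"ty":0,"tz":0,"roll":0},{"tx":0,"ty":0,"tz":1,"roll":0},{"tx":0,"ty":0,"tz":0,"roll":0}]' | egrep 'tool_pos|contact';  python3 -m handwheel '[{"tx":0,"ty":0,"tz":1,"roll":0},{"tx":0,"ty":0,"tz":0,"roll":0},{"tx":0,"ty":0,"tz":0,"roll":0}]' | egrep 'tool_pos|contact'; done
```

```text
tool_pos: [0.5463, 0.1599, 0.1502]
contact_force: [-0.7, 0.8, -0.6]
tool_pos: [0.5461, 0.1599, 0.1492]
contact_force: [-0.5, 0.3, -1.2]
```

```bash
for i in 1 2; do python3 -m handwheel '[{"tx":0,"ty":0,"tz":1,"roll":0},{"tx":0,"ty":0,"tz":0,"roll":0},{"tx":0,"ty":0,"tz":0,"roll":0}]' | egrep 'tool_pos|contact'; done
```

```text
tool_pos: [0.546, 0.1599, 0.1482]
contact_force: [0.7, -0.1, -1.6]
tool_pos: [0.5462, 0.16, 0.1476]
contact_force: [-0.4, 0.7, 0.2]
```

```bash
python3 -m handwheel '[{"tx":0,"ty":0,"tz":0,"roll":0},{"tx":0,"ty":0,"tz":0,"roll":0},{"tx":0,"ty":0,"tz":0,"roll":0},{"tx":0,"ty":0,"tz":0,"roll":0},{"tx":0,"ty":0,"tz":-40,"roll":0},{"tx":0,"ty":0,"tz":-40,"roll":0},{"tx":0,"ty":0,"tz":0,"roll":0},{"tx":0,"ty":0,"tz":0,"roll":0},{"tx":0,"ty":0,"tz":0,"roll":0},{"tx":0,"ty":0,"tz":0,"roll":0}]' 85
python3 - <<'E'
from h import *
T,o=tool(); im,d=optics.get_image("wrist"); np.savez("pics/w11.npz",im=im,d=d,T=T)
for b in blobs(mask(im,"orange"),800):
    q=ring(im,b[3].astype(np.uint8),.163,T)[0]; print(b[0],b[1],b[2],q)
print((T[:3,3]*1e3).round(1)); print(mask(im,"orange")[215:300:3,250:385:3].sum(1))
for r in mask(im,"orange")[205:325:4,250:385:3]: print("".join(".#"[v] for v in r))
E
```

```text
t: 23.98
tool_pos: [0.5452, 0.1598, 0.2257]
tool_rot: [0.0, -3.139, 0.001]
contact_force: [-0.5, 0.2, -0.2]
opening: 0.085
grip_force: 0.0
4538 [316.75011018 252.71000441] [ 275  212   85   84 4538] [(array([0.54533997, 0.15869674]), np.float64(0.02467209974449402)), (array([0.54837225, 0.15885197]), np.float64(0.010772314609531604))]
[545.2 159.8 225.7]
[ 9 13 17 19 21 23 24 25 26 24 21 20 18 18 18 18 18 17 16 18 18 19 21 20
 17 14 10  0  0]
.............................................
.............................................
....................######...................
................#############................
..............#################..............
.............####################............
............######################...........
...........########################..........
..........#########################..........
.........###########################.........
.........##########.......###########........
.........#########.........##########........
.........#########..........#########........
.........#########..........#########........
.........#########..........#########........
.........#########..........########.........
..........########..........########.........
..........#########........########..........
...........#########.....#########...........
............#####################............
..............##################.............
...............###############...............
..................##########.................
.............................................
.............................................
.............................................
.............................................
.............................................
.............................................
.............................................
```

```bash
python3 -m handwheel '[{"tx":4.6,"ty":-36.9,"tz":5,"roll":0},{"tx":4.6,"ty":-36.9,"tz":10,"roll":0},{"tx":4.6,"ty":-36.9,"tz":12.5,"roll":0},{"tx":4.6,"ty":-36.9,"tz":12.5,"roll":0},{"tx":4.6,"ty":-36.9,"tz":12.5,"roll":0},{"tx":4.6,"ty":-36.9,"tz":12.5,"roll":0},{"tx":4.6,"ty":-36.9,"tz":12.5,"roll":0},{"tx":4.6,"ty":-36.9,"tz":14,"roll":0},{"tx":4.6,"ty":-36.9,"tz":14,"roll":0},{"tx":4.6,"ty":-36.9,"tz":14,"roll":0},{"tx":4.6,"ty":-36.9,"tz":14,"roll":0},{"tx":4.6,"ty":-36.9,"tz":14,"roll":0}]' | head -2
python3 -m handwheel '[{"tx":4.6,"ty":-36.9,"tz":18,"roll":0},{"tx":0,"ty":0,"tz":0,"roll":0},{"tx":0,"ty":0,"tz":0,"roll":0},{"tx":0,"ty":0,"tz":0,"roll":0},{"tx":0,"ty":0,"tz":0,"roll":0},{"tx":0,"ty":0,"tz":0,"roll":0},{"tx":0,"ty":0,"tz":0,"roll":0},{"tx":0,"ty":0,"tz":0,"roll":0},{"tx":0,"ty":0,"tz":0,"roll":0}]'
python3 - <<'E'
from h import *
T,o=tool(); im,d=optics.get_image("wrist"); np.savez("pics/w12.npz",im=im,d=d,T=T)
for b in blobs(mask(im,"blue"),500):
    q=ring(im,b[3].astype(np.uint8),.012,T)[0]; print(b[0],b[1].round(1),b[2],q,[rel([a[0],a[1],0],T) for a,_ in q])
E
```

```text
t: 25.03
tool_pos: [0.4894, -0.284, 0.0776]
t: 25.78
tool_pos: [0.4867, -0.3193, 0.0623]
tool_rot: [-0.002, 3.141, -0.001]
contact_force: [-0.2, 0.3, 0.0]
opening: 0.0845
grip_force: 0.0
3258 [316.2 256.6] [ 280  222   73   70 3258] [(array([ 0.48416524, -0.32080668]), np.float64(0.019898969451037512)), (array([ 0.48381405, -0.32088799]), np.float64(0.009091241658876838))] [array([ 2.6, -1.5, 62.3]), array([ 2.9, -1.6, 62.3])]
```

```bash
python3 -m handwheel '[{"tx":2.4,"ty":-0.4,"tz":30,"roll":0},{"tx":0,"ty":0,"tz":25,"roll":0},{"tx":0,"ty":0,"tz":8,"roll":0},{"tx":0,"ty":0,"tz":0,"roll":0},{"tx":0,"ty":0,"tz":0,"roll":0},{"tx":0,"ty":0,"tz":0,"roll":0},{"tx":0,"ty":0,"tz":0,"roll":0},{"tx":0,"ty":0,"tz":0,"roll":0}]'
python3 -m handwheel '[{"tx":0,"ty":0,"tz":0,"roll":0},{"tx":0,"ty":0,"tz":0,"roll":0},{"tx":0,"ty":0,"tz":0,"roll":0},{"tx":0,"ty":0,"tz":0,"roll":0},{"tx":0,"ty":0,"tz":0,"roll":0},{"tx":0,"ty":0,"tz":0,"roll":0},{"tx":0,"ty":0,"tz":0,"roll":0}]' 25 50
```

```text
t: 26.5
tool_pos: [0.4849, -0.321, 0.0005]
tool_rot: [-0.0, 3.139, -0.003]
contact_force: [0.5, -1.0, 0.2]
opening: 0.085
grip_force: 0.0
t: 27.08
tool_pos: [0.4855, -0.3212, 0.0017]
tool_rot: [-0.0, 3.139, -0.002]
contact_force: [-1.5, 2.3, 12.1]
opening: 0.0397
grip_force: 52.5
```

```bash
python3 -m handwheel '[{"tx":0,"ty":0,"tz":-40,"roll":0},{"tx":0,"ty":0,"tz":-40,"roll":0},{"tx":0,"ty":0,"tz":-40,"roll":0},{"tx":-4.7,"ty":37,"tz":-14,"roll":0},{"tx":-4.7,"ty":37,"tz":-14,"roll":0},{"tx":-4.7,"ty":37,"tz":-14,"roll":0},{"tx":-4.7,"ty":37,"tz":-14,"roll":0},{"tx":-4.7,"ty":37,"tz":-14,"roll":0},{"tx":-4.7,"ty":37,"tz":-10,"roll":0},{"tx":-4.7,"ty":37,"tz":-6,"roll":0},{"tx":-4.7,"ty":37,"tz":0,"roll":0},{"tx":-4.7,"ty":37,"tz":0,"roll":0}]' |egrep "opening|tool_pos"
python3 -m handwheel '[{"tx":-4.7,"ty":37,"tz":0,"roll":0},{"tx":-4.7,"ty":37,"tz":0,"roll":0},{"tx":-4.7,"ty":37,"tz":0,"roll":0},{"tx":-4.7,"ty":37,"tz":0,"roll":0},{"tx":0,"ty":0,"tz":0,"roll":0},{"tx":0,"ty":0,"tz":0,"roll":0},{"tx":0,"ty":0,"tz":0,"roll":0},{"tx":0,"ty":0,"tz":0,"roll":0},{"tx":0,"ty":0,"tz":0,"roll":0},{"tx":0,"ty":0,"tz":0,"roll":0},{"tx":0,"ty":0,"tz":0,"roll":0},{"tx":0,"ty":0,"tz":0,"roll":0}]'
python3 - <<'E'
from h import *
I=np.eye(4); T,o=tool(); im,d=optics.get_image("wrist"); np.savez("pics/w13.npz",im=im,d=d,T=T)
for b in blobs(mask(im,"blue"),800):
    print(b[0],b[1].round(1),b[2]); q=ring(im,b[3].astype(np.uint8),-.0105,I)[0]; print([(1e3*a,r) for a,r in q])
print((T[:3,3]*1e3).round(1),o["opening"],rel([.547,.16,.2],T))
E
```

```text
tool_pos: [0.5263, 0.0146, 0.2058]
opening: 0.0396
t: 29.08
tool_pos: [0.545, 0.1602, 0.2049]
tool_rot: [0.002, 3.141, 0.0]
contact_force: [-1.0, 0.7, -0.1]
opening: 0.0396
grip_force: 50.4
6142 [316.5 307.4] [ 266  260  102   95 6142]
[(array([ 1.4194707 , -1.29066684]), np.float64(0.020205610767812635)), (array([ 2.36253805, -1.20300536]), np.float64(0.008621133059382556))]
[545.  160.2 204.9] 0.03957351305217157 [-2.  -0.2  4.9]
```

```bash
python3 -m handwheel '[{"tx":-1.3,"ty":-0.1,"tz":8,"roll":0},{"tx":0,"ty":0,"tz":8,"roll":0},{"tx":0,"ty":0,"tz":0,"roll":0},{"tx":0,"ty":0,"tz":0,"roll":0},{"tx":0,"ty":0,"tz":0,"roll":0},{"tx":0,"ty":0,"tz":0,"roll":0},{"tx":0,"ty":0,"tz":0,"roll":0},{"tx":0,"ty":0,"tz":0,"roll":0}]'
```

```text
t: 29.8
tool_pos: [0.5464, 0.1608, 0.1892]
tool_rot: [-0.0, 3.141, 0.0]
contact_force: [-0.5, 0.4, -0.3]
opening: 0.0396
grip_force: 50.4
```

```bash
python3 -m handwheel '[{"tx":0,"ty":-0.8,"tz":3,"roll":0},{"tx":0,"ty":0,"tz":3,"roll":0},{"tx":0,"ty":0,"tz":2,"roll":0},{"tx":0,"ty":0,"tz":2,"roll":0},{"tx":0,"ty":0,"tz":2,"roll":0},{"tx":0,"ty":0,"tz":2,"roll":0},{"tx":0,"ty":0,"tz":0,"roll":0}]'| egrep 'tool_pos|contact'
python3 -m handwheel '[{"tx":0,"ty":0,"tz":2,"roll":0},{"tx":0,"ty":0,"tz":2,"roll":0},{"tx":0,"ty":0,"tz":2,"roll":0},{"tx":0,"ty":0,"tz":0,"roll":0},{"tx":0,"ty":0,"tz":0,"roll":0}]'
```

```text
tool_pos: [0.5459, 0.1599, 0.1741]
contact_force: [0.5, 0.6, -1.3]
t: 30.8
tool_pos: [0.5461, 0.1599, 0.1686]
tool_rot: [0.0, -3.141, 0.0]
contact_force: [0.1, -0.4, -0.4]
opening: 0.0397
grip_force: 50.4
```

```bash
for i in 1 2 3 4; do python3 -m handwheel '[{"tx":0,"ty":0,"tz":1,"roll":0},{"tx":0,"ty":0,"tz":1,"roll":0},{"tx":0,"ty":0,"tz":0,"roll":0}]' | egrep 'tool_pos|contact' >o; cat o;  done
```

```text
tool_pos: [0.5462, 0.1599, 0.1666]
contact_force: [0.2, 1.1, -0.5]
tool_pos: [0.5461, 0.1599, 0.1645]
contact_force: [-0.1, 0.7, -0.1]
tool_pos: [0.5461, 0.1599, 0.1625]
contact_force: [-0.0, -0.0, -0.5]
tool_pos: [0.5464, 0.16, 0.161]
contact_force: [0.3, -0.2, 1.1]
```

```bash
python3 -m handwheel '[{"tx":0,"ty":0,"tz":0,"roll":0},{"tx":0,"ty":0,"tz":0,"roll":0},{"tx":0,"ty":0,"tz":0,"roll":0},{"tx":0,"ty":0,"tz":0,"roll":0},{"tx":0,"ty":0,"tz":-35,"roll":0},{"tx":0,"ty":0,"tz":-30,"roll":0},{"tx":0,"ty":0,"tz":0,"roll":0},{"tx":0,"ty":0,"tz":0,"roll":0},{"tx":0,"ty":0,"tz":0,"roll":0},{"tx":0,"ty":0,"tz":0,"roll":0}]' 85
python3 - <<'E'
from h import *
T,o=tool(); im,d=optics.get_image("wrist"); np.savez("pics/w14.npz",im=im,d=d,T=T)
for c,z in (("blue",.1715),("orange",.163)):
  m=mask(im,c)
  for b in blobs(m,1500): print(c,b[0],b[1],b[2],ring(im,b[3].astype(np.uint8),z,T)[0])
k=cv2.cvtColor(im,cv2.COLOR_RGB2HSV); L=np.where(mask(im,"blue")>0,"B",np.where(mask(im,"orange")>0,"O",np.where(mask(im,"yellow")>0,"Y",".")))
for r in L[195:330:4,240:395:3]: print("".join(r))
print((T[:3,3]*1e3).round(1),project("wrist",[.5455,.1588,.184],T))
E
```

```text
t: 32.63
tool_pos: [0.5454, 0.1598, 0.2241]
tool_rot: [0.0, -3.139, 0.001]
contact_force: [0.7, -0.7, -0.3]
opening: 0.0848
grip_force: 0.0
blue 3017 [316.6450116  259.35432549] [ 281  226   72   69 3017] [(array([0.54552983, 0.1586407 ]), np.float64(0.019776972659589796)), (array([0.54665677, 0.15876827]), np.float64(0.009673819002976178))]
....................YYYYYYYYYYYY....................
.................YYYYY........YYYYY.................
...............YYY................YYY...............
..............YY....................YY..............
.............YY.......................Y.............
............Y........OOOOOOOOO.........Y............
...........YY......OOOOOOOOOOOOOO.......Y...........
..........YY.....OOOOOOOOOOOOOOOOOO.................
..........Y....OOOOOO..BBBBBBB.OOOOOO...............
...............OOOO.BBBBBBBBBBBBB.OOOO..............
.........Y....OOO.BBBBBBBBBBBBBBBB.OOO..............
.........Y...OOO.BBBBBBBBBBBBBBBBBB.OOO.............
.............OO.BBBBBBBBBBBBBBBBBBBB.OOO............
............OOOBBBBBBBBBB...BBBBBBBBB.OO............
............OO
[... 393 characters left out ...]
.O..............
.................BBBBBBBBBBBBBBBBBB.................
...................BBBBBBBBBBBBBBB..................
.....................BBBBBBBBBBB....................
....................................................
....................................................
....................................................
....................................................
....................................................
....................................................
....................................................
....................................................
....................................................
[545.4 159.8 224.1] [317.02510126 269.0232426 ]
```

```bash
python3 -m handwheel '[{"tx":0,"ty":0,"tz":0,"roll":0},{"tx":0,"ty":0,"tz":0,"roll":0},{"tx":0,"ty":0,"tz":0,"roll":0},{"tx":0,"ty":0,"tz":0,"roll":0},{"tx":0,"ty":0,"tz":0,"roll":0},{"tx":0,"ty":0,"tz":0,"roll":0},{"tx":0,"ty":0,"tz":0,"roll":0},{"tx":0,"ty":0,"tz":0,"roll":0}]' 22 50
python3 -m handwheel '[{"tx":0,"ty":0,"tz":15,"roll":0},{"tx":0,"ty":0,"tz":15,"roll":0},{"tx":0,"ty":0,"tz":10,"roll":0},{"tx":0,"ty":0,"tz":5,"roll":0},{"tx":0,"ty":0,"tz":0,"roll":0},{"tx":0,"ty":0,"tz":0,"roll":0},{"tx":0,"ty":0,"tz":0,"roll":0}]'
```

```text
t: 33.35
tool_pos: [0.5463, 0.16, 0.2259]
tool_rot: [-0.0, 3.141, 0.0]
contact_force: [-0.7, -1.1, -0.1]
opening: 0.0219
grip_force: 0.0
t: 33.93
tool_pos: [0.5468, 0.16, 0.1818]
tool_rot: [-0.0, 3.14, 0.0]
contact_force: [-0.3, -0.2, 0.2]
opening: 0.0218
grip_force: 0.0
```

```bash
for i in 1 2; do python3 -m handwheel '[{"tx":0,"ty":0,"tz":1.5,"roll":0},{"tx":0,"ty":0,"tz":1.5,"roll":0},{"tx":0,"ty":0,"tz":1.5,"roll":0},{"tx":0,"ty":0,"tz":0,"roll":0}]' | egrep 'tool_pos|contact'; done;  python3 -m handwheel '[{"tx":0,"ty":0,"tz":1,"roll":0},{"tx":0,"ty":0,"tz":1,"roll":0},{"tx":0,"ty":0,"tz":0,"roll":0}]' | egrep 'tool_pos|contact'
```

```text
tool_pos: [0.5461, 0.1599, 0.1761]
contact_force: [0.2, -0.7, -0.3]
tool_pos: [0.5462, 0.1599, 0.1715]
contact_force: [-0.0, -0.4, 1.0]
tool_pos: [0.5464, 0.16, 0.1706]
contact_force: [-1.9, -0.4, 4.3]
```

```bash
for i in 1 2 3; do python3 -m handwheel '[{"tx":0,"ty":0,"tz":1,"roll":0},{"tx":0,"ty":0,"tz":1,"roll":0},{"tx":0,"ty":0,"tz":0,"roll":0}]' | egrep 'tool_pos|contact'; done
```

```text
tool_pos: [0.5465, 0.16, 0.1686]
contact_force: [-0.8, -0.4, 5.2]
tool_pos: [0.5464, 0.16, 0.1665]
contact_force: [-1.1, -0.6, 6.1]
tool_pos: [0.5464, 0.16, 0.1645]
contact_force: [-1.5, -0.8, 4.9]
```

```bash
for i in 1 2 3; do python3 -m handwheel '[{"tx":0,"ty":0,"tz":0.8,"roll":0},{"tx":0,"ty":0,"tz":0.7,"roll":0},{"tx":0,"ty":0,"tz":0,"roll":0}]' | egrep 'tool_pos|contact'; done
```

```text
tool_pos: [0.5464, 0.16, 0.163]
contact_force: [-1.8, -0.2, 4.9]
tool_pos: [0.5464, 0.1599, 0.1614]
contact_force: [-2.0, 0.0, 5.7]
tool_pos: [0.5464, 0.16, 0.1599]
contact_force: [-1.4, -0.5, 4.3]
```

```bash
for i in 1 2 3; do python3 -m handwheel '[{"tx":0,"ty":0,"tz":0.7,"roll":0},{"tx":0,"ty":0,"tz":0.7,"roll":0},{"tx":0,"ty":0,"tz":0,"roll":0}]' | egrep 'tool_pos|contact'; done
```

```text
tool_pos: [0.5464, 0.16, 0.1584]
contact_force: [-2.2, -0.0, 4.8]
tool_pos: [0.5464, 0.16, 0.1569]
contact_force: [-1.1, 0.3, 5.1]
tool_pos: [0.5464, 0.1599, 0.1555]
contact_force: [-1.5, -0.1, 5.2]
```

```bash
for i in 1 2 3; do python3 -m handwheel '[{"tx":0,"ty":0,"tz":0.5,"roll":0},{"tx":0,"ty":0,"tz":0.5,"roll":0},{"tx":0,"ty":0,"tz":0,"roll":0}]' | egrep 'tool_pos|contact'; done
```

```text
tool_pos: [0.5464, 0.1599, 0.1545]
contact_force: [-2.0, -0.5, 5.4]
tool_pos: [0.5464, 0.16, 0.1534]
contact_force: [-2.2, -1.1, 4.4]
tool_pos: [0.5465, 0.16, 0.1527]
contact_force: [-1.5, 0.5, 6.2]
```

```bash
for i in 1 2 3; do python3 -m handwheel '[{"tx":0,"ty":0,"tz":0.5,"roll":0},{"tx":0,"ty":0,"tz":0.3,"roll":0},{"tx":0,"ty":0,"tz":0,"roll":0}]' | egrep 'tool_pos|contact'; done
```

```text
tool_pos: [0.5465, 0.16, 0.1524]
contact_force: [-2.8, -0.1, 7.8]
tool_pos: [0.5466, 0.16, 0.152]
contact_force: [-3.8, -0.3, 8.8]
tool_pos: [0.5466, 0.16, 0.1517]
contact_force: [-5.3, -1.8, 12.1]
```

```bash
python3 -m handwheel '[{"tx":0.4,"ty":0,"tz":0.4,"roll":0},{"tx":0,"ty":0,"tz":0.4,"roll":0},{"tx":0,"ty":0,"tz":0,"roll":0}]' | egrep 'tool_pos|contact'; python3 -m handwheel '[{"tx":0.3,"ty":0,"tz":0.4,"roll":0},{"tx":0,"ty":0,"tz":0,"roll":0}]' | egrep 'tool_pos|contact'
```

```text
tool_pos: [0.5466, 0.16, 0.1514]
contact_force: [-5.1, -0.3, 12.4]
tool_pos: [0.5466, 0.16, 0.1513]
contact_force: [-4.0, -0.9, 13.3]
```

```bash
python3 -m handwheel '[{"tx":0.2,"ty":0,"tz":0.5,"roll":0},{"tx":0,"ty":0,"tz":0.5,"roll":0},{"tx":0,"ty":0,"tz":0,"roll":0}]' | egrep 'tool_pos|contact'; python3 -m handwheel '[{"tx":0,"ty":0,"tz":0.4,"roll":0},{"tx":0,"ty":0,"tz":0,"roll":0}]' | egrep 'tool_pos|contact'
```

```text
tool_pos: [0.5466, 0.16, 0.1508]
contact_force: [-4.8, -1.4, 15.4]
tool_pos: [0.5466, 0.16, 0.1507]
contact_force: [-6.0, -1.9, 15.7]
```

```bash
python3 -m handwheel '[{"tx":0,"ty":0,"tz":0.6,"roll":0},{"tx":0,"ty":0,"tz":0,"roll":0},{"tx":0,"ty":0,"tz":0,"roll":0}]' | egrep 't:|tool_pos|contact'; python3 -m handwheel '[{"tx":0,"ty":0,"tz":0,"roll":0},{"tx":0,"ty":0,"tz":0,"roll":0},{"tx":0,"ty":0,"tz":0,"roll":0},{"tx":0,"ty":0,"tz":0,"roll":0}]' | egrep 'tool_pos|contact'; python3 -m handwheel '[{"tx":0,"ty":0,"tz":0,"roll":0},{"tx":0,"ty":0,"tz":0,"roll":0},{"tx":0,"ty":0,"tz":0,"roll":0},{"tx":0,"ty":0,"tz":0,"roll":0}]' | egrep 'tool_pos|contact'
```

```text
t: 39.68
tool_pos: [0.5466, 0.16, 0.1504]
tool_rot: [-0.0, 3.138, 0.0]
contact_force: [-6.2, -1.3, 17.2]
tool_pos: [0.5467, 0.16, 0.1504]
contact_force: [-6.4, -1.6, 17.1]
tool_pos: [0.5466, 0.16, 0.1504]
contact_force: [-6.2, -2.9, 16.9]
```

```bash
python3 -m handwheel '[{"tx":0,"ty":0,"tz":-3,"roll":0},{"tx":0,"ty":0,"tz":-4,"roll":0},{"tx":0,"ty":0,"tz":-10,"roll":0},{"tx":0,"ty":0,"tz":-30,"roll":0},{"tx":0,"ty":0,"tz":-35,"roll":0},{"tx":0,"ty":0,"tz":0,"roll":0},{"tx":0,"ty":0,"tz":0,"roll":0},{"tx":0,"ty":0,"tz":0,"roll":0},{"tx":0,"ty":0,"tz":0,"roll":0},{"tx":0,"ty":0,"tz":0,"roll":0},{"tx":0,"ty":0,"tz":0,"roll":0}]'
python3 - <<'E'
from h import *
T,o=tool(); im,d=optics.get_image("wrist")
for c,z in (("blue",.154),("orange",.145)):
  for b in blobs(mask(im,c),1200): print(c,b[0],b[1],b[2],circ_world("wrist",b[3],z,T))
L=np.where(mask(im,"blue")>0,"B",np.where(mask(im,"orange")>0,"O",np.where(mask(im,"yellow")>0,"Y",".")))
for r in L[185:320:5,240:395:4]: print("".join(r))
s,_=optics.get_image("scene"); L=np.where(mask(s,"blue")>0,"B",np.where(mask(s,"orange")>0,"O",np.where(mask(s,"yellow")>0,"Y",".")))
for r in L[200:255,375:420]: print("".join(r))
t,_=optics.get_image("top"); t0=np.load("pics/top0.npz")["im"]; D=np.abs(t.astype(int)-t0).sum(2)
for n,(a,b,c,e) in {"rack":(243,325,113,165),"bottle":(240,270,485,532),"dish":(172,215,388,430)}.items(): print(n,(D[a:b,c:e]>90).mean())
E
```

```text
t: 41.27
tool_pos: [0.5446, 0.1599, 0.2268]
tool_rot: [0.0, -3.139, 0.001]
contact_force: [-0.0, -1.2, 0.7]
opening: 0.0222
grip_force: 0.0
blue 2183 [316.61062758 246.92349977] [ 285  219   65   64 2183] (array([0.54547102, 0.15869239]), np.float64(0.019613551814890082))
.......................................
................YYYYYYY................
..............YYY......YYY.............
............YY............Y............
...........Y...........................
..........Y.....OOOOOOO................
.........Y....OOOOOOOOOOOO.............
.............OOO..BBBB.OOOO............
........Y...OO.BBBBBBBBBBOOO...........
...........OO.BBBBBBBBBBBBOO...........
..........OO.BBBBBBBBBBBBBBOO..........
..........OOBBBBBB...BBBBBB.O..........
..........O.BBBB.......BBBBBO..........
..........O.BBBB.......BBBBBO..........
..........O.BBBB.......BBBBBO..........
............BBBB.......BBBBBO..........
...........O.BBB.......BBBB............
.............BBB.......BBB.............
...............BB.....BBB..............
.................BBBBBB................
...........................
[... 2111 characters left out ...]
............YY.............
.........YYY.................YY..............
...........YYY.............YYY...............
............YYYY........YYYYY................
...............YYYYYYYYYYYY..................
....................YYY......................
.............................................
.............................................
.............................................
.............................................
.............................................
.............................................
.............................................
.............................................
.............................................
rack 0.0
bottle 0.0
dish 0.0
```

The stack is flat, pressed home and released. The gripper is clear, and the rack, bottle and dish have not moved.

```bash
python3 -c "
from station import ctrl
print(ctrl.finish_job())"
```

```text
the job is handed in; nothing more can be done
None
```

I handed the job in at about 41 s. The silver, orange and blue rings are on the post in that order, lying flat. I pressed the stack onto the carrier's stop, held about 17 N there for 0.7 s and let go, and the rack, bottle and dish did not move.

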